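# Clear the colour reader and present a tomato sample over it

### The arm

A 6-joint arm with a two-finger parallel gripper is mounted at the origin on the work surface. World frame = base frame: x ahead of the robot, y to its left, z up, the work surface at z = 0. Lengths are in m, angles in rad, forces in N, time in s.
With the tool pointing down it reaches from about 0.25 to 0.725 m from the base axis. Payload 4 kg.
Tool frame: the origin (TCP) lies at the very end of the fingers, on their centre line; the grasp point (between the pads) lies 19 mm behind it; x points along the fingers, y is the direction in which the jaws open and shut, and the axes are right-handed (so a half turn about x gives the same grasp; the last joint's range is limited). The gripper opens to 85 mm and grips with 20 to 120 N. Pads are 22 mm wide; open, the fingers measure 114 mm over their backs; the gripper's body (76 mm by 85 mm) begins 54 mm behind the grasp point. The pads swing forward as they close: fully open they stand 13 mm farther back than shut.
Start: joints at [1.18, 0.241, 0.005, 1.335, 0, 1.571], TCP at [0.19, 0.462, 0.231] pointing down, gripper open.
Joint ranges: [-2.72, 2.72], [-1.05, 1.87], [-1.09, 1.28], [-1.99, 2.15], [-1.42, 1.44], [-3.14, 3.14]. Speed limits (rad/s): [2.79, 2.79, 3.14, 3.14, 3.14, 3.14].

### API

Orientations are given as a unit quaternion [x, y, z, w].
In Python, from workcell import get_obs, camera, job_done gives the robot as it stands. The module is installed in compiled form; this text tells all that it offers.
- The arm moves only by the tool arm_command, never from a script. Its argument "motion" is a list of rows, each an object of numbers: "x", "y", "z": the shift along the tool's x, y, z in m; "roll": the turn about the tool's x in rad; "fingers": the opening, from 0 (shut) to 1 (fully open). A call has 1 to 20 rows; each row shifts and turns the pose as measured when the row begins, along the tool's axes as they then stand; what a row does not reach is not made up. A row lasts 1/12 s, in which the tool goes at most 41.7 mm and 7.16 degrees, less where a joint would pass 70% of its speed; a pose out of reach is approached as far as the arm can. A call is refused whole if a number of a shift passes 0.0417 or a number of a turn 0.125, either way. A call with a gripper value outside its range is refused whole. The fingers move at their own pace and stop on an object; the grip force is fixed at half the most. Time passes only in rows, so rows that do not move let the fingers close. It gives the time, the measured TCP pose, the force and the opening at its end, in the units of the state.
- get_obs(): the state, without advancing time (a new reading comes with each control period).
- camera(name): name is "side" or "top" or "wrist"; returns a dict with "frame" (420x560x3 uint8, red, green, blue), "intrinsics" (3x3 intrinsics, pixels), "k1" (the pictures are not rectified: a ray, as slopes to the right and down, at radius r is drawn at 1 + k1 r^2 times it, then the intrinsics apply), "rvec" (rotation vector, rad) and "tvec" (3), from world to camera coordinates, as OpenCV has them. Camera axes: x right, y down, z forward; pixel columns grow to the right and rows downward; lengths in m; the calibration is good to about 2 mm. A picture is of the moment at which its call begins. There is no depth.
- job_done(): hands the job in, once; it reports no verdict.
The state is a dict: "clock": time; "joint_pos": joint angles; "joint_vel": joint speeds; "tau": joint torques, N m; "eef_pos": TCP position; "tool_rot": TCP orientation; "ft_force": force on the tool from outside, world axes, zero at the start; "ft_torque": the same for the moment, N m; "grip_width": finger opening in m.
Only numpy, scipy, OpenCV 4.12 (cv2) and the standard library are available. Lean on these libraries where they do the work, as an engineer would, in place of code of your own. Each camera call takes 0.05 s, during which the arm holds its last target.

### The job

The steel pail with the arched handle has been parked on the colour reader: first lift it off and stand it upright on the round cork mat without dropping it, and let go of it. Then pick up the green sample tray with the black handle and, keeping the loose cherry tomato in its pocket all the way and never letting the tray touch the reader, hold it level with the tomato's pocket centred over the reader's glass window, the tray's underside about 5 cm above the glass. Finish while holding it there, still and level, with the jars, can and shaker left where they were.

Things in the scene. Friction and masses are not known exactly. Their poses are not given: they have to be found in the camera images.
- pail_bar (a point): Open steel pail, 98 mm across the rim, 85 mm high, 0.3 to 0.65 kg, with a rigid arched handle; it starts standing on the reader, over its window. Point: centre of the black handle bar, on the pail's axis, 125 mm above its underside. The bar runs along y (97 mm free between its posts), is 14 mm thick in x, 12 mm high, with 34 mm of space below it to the rim. z is up.
- window (a point): Colour reader: a blue box with white top, fixed to the bench, 160 x 160 mm, top 45 mm above the bench. This point is the centre of the round glass window (52 mm across, black rim) flush in the middle of its top; z up, the front with the display faces its -x.
- mat_top (a point): Round cork mat fixed to the bench, 150 mm across, 4 mm thick; this point is the centre of its upper face.
- tray_handle (a point): Green sample tray, 200 (x) by 90 (y) by 7 mm, 0.22 kg, lying on the bench. Point: grip centre in its upright black handle blade at the tray's middle, 50 mm above the underside. The blade runs along x, 60 mm long, 12 mm thick (y), its top 62 mm above the underside. z up. The tomato's pocket is at the +x end; a white tile at the -x end balances it.
- tray_pocket (a point): Centre of the clear floor of the tray's round pocket, 70 mm from the handle's centre along the tray's +x and 3 mm above the tray's underside; the pocket is 44 mm across and 4 mm deep, open above. Axes as for the tray.
- tomato_center (a point): Centre of the loose red cherry tomato, a hard ball 34 mm across, about 22 g, lying in the tray's pocket with 5 mm of play all round; it rolls out over the rim when the tray tips by about 40 degrees.
- jar_a_mid (a point): Bystander: filled jar with steel lid, 66 mm across, 84 mm high; point half-way up.
- jar_b_mid (a point): Bystander: filled jar with brass lid, 66 mm across, 84 mm high; point half-way up.
- shaker_mid (a point): Bystander: amber spice shaker with red cap, 44 mm across, 82 mm high; point half-way up.
- paste_can_mid (a point): Bystander: small can with a yellow label, 54 mm across, 60 mm high; point half-way up.
Mind the look-alikes: they are no part of the job. Leave any purple look-alike of the part that bears tray_handle alone.

How it is judged:
By the outcome, as a careful person would: the job done as asked, in the order asked, and still so for the second after the job is handed in, while the arm keeps its last pose, push and grip.
It also fails if it takes over 72 s, if anything falls off the work surface, if the arm or the gripper's body presses on something with over 40 N, if the wrist force passes 120 N, or if a joint passes its speed limit or range.

## Working session

There is one attempt and no reset: what is moved stays moved. The work goes in short steps, Python scripts to look and compute and a tool call to move; the robot and the scene stay as the last step left them, time stands still between calls to the robot, and variables do not carry over. Pictures are saved under pics/ and viewed, and the job is handed in when it is done.

Besides the shell and the picture viewer there is one more tool, called after "Call:" by a JSON object that holds its "fn" and its "kwargs". arm_command: Moves the arm, as the interface text tells. Its arguments: {"type":"object","properties":{"motion":{"type":"array","items":{"type":"object","properties":{"x":{"type":"number"},"y":{"type":"number"},"z":{"type":"number"},"roll":{"type":"number"},"fingers":{"type":"number"}}}}},"required":["motion"]}

```bash
mkdir -p pics; cat > h.py <<'E'
import numpy as np, cv2
from workcell import get_obs, camera, job_done
from scipy.spatial.transform import Rotation as R
def snap(n,f=None):
    c=camera(n)
    if f: cv2.imwrite('pics/'+f,cv2.cvtColor(c['frame'],cv2.COLOR_RGB2BGR))
    np.savez('last_%s.npz'%n,**{k:np.array(v) for k,v in c.items()})
    return c
def load(n):
    return dict(np.load('last_%s.npz'%n))
def D(c): return np.array([float(c['k1']),0,0,0,0])
def proj(c,P):
    return cv2.projectPoints(np.array(P,float).reshape(-1,1,3),np.array(c['rvec'],float),np.array(c['tvec'],float),np.array(c['intrinsics'],float),D(c))[0].reshape(-1,2)
def ray(c,uv):
    n=cv2.undistortPoints(np.array(uv,float).reshape(-1,1,2),np.array(c['intrinsics'],float),D(c)).reshape(-1,2)
    Rm=cv2.Rodrigues(np.array(c['rvec'],float))[0]
    o=-Rm.T@np.array(c['tvec'],float).reshape(3)
    d=np.c_[n,np.ones(len(n))]@Rm
    return o,d
def atz(c,uv,z):
    o,d=ray(c,uv); return o+d*((z-o[2])/d[:,2])[:,None]
E
python3 - <<'E'
from h import *
for n in ['side','top','wrist']:
    c=snap(n,n+'0.png'); print(n,-cv2.Rodrigues(c['rvec'])[0].T@c['tvec'])
print(get_obs())
E
```

```text
side [0.30923322 1.21145871 0.85711075]
top [0.22937156 0.05048881 1.70047672]
wrist [0.12098766 0.49035233 0.37403867]
{'clock': 0.15, 'joint_pos': array([1.18000614e+00, 2.41270262e-01, 4.06236824e-03, 1.33518993e+00,
       8.72274030e-06, 1.57082286e+00]), 'joint_vel': array([-8.27064257e-04, -2.58709862e-03,  2.78218730e-03,  1.30138621e-03,
        5.85093571e-05, -1.24663224e-03]), 'tau': array([ 2.04411617e-05, -3.72635829e+01,  2.52638716e+01,  1.23787203e-02,
       -1.78863644e-06, -4.25831317e-06]), 'eef_pos': array([0.19028135, 0.46187853, 0.23061325]), 'tool_rot': array([ 0.13674202,  0.69376218, -0.1378517 ,  0.69353628]), 'ft_force': array([ 0.28227749,  0.08186154, -0.69027823]), 'ft_torque': array([-0.02714352, -0.01015965,  0.01947672]), 'grip_width': 0.08545850519616704}
```

View pics/side0.png

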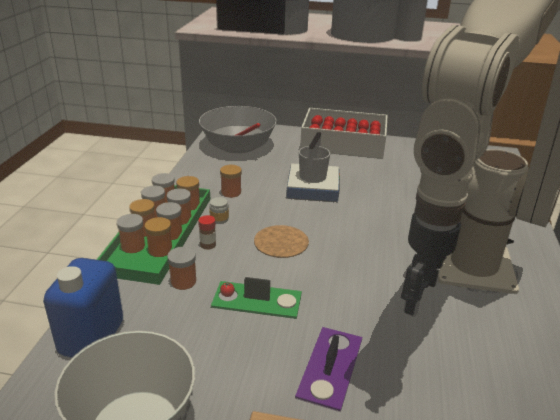

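View pics/top0.png

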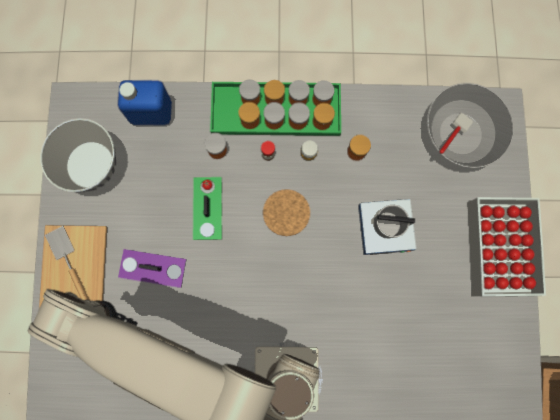

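View pics/wrist0.png

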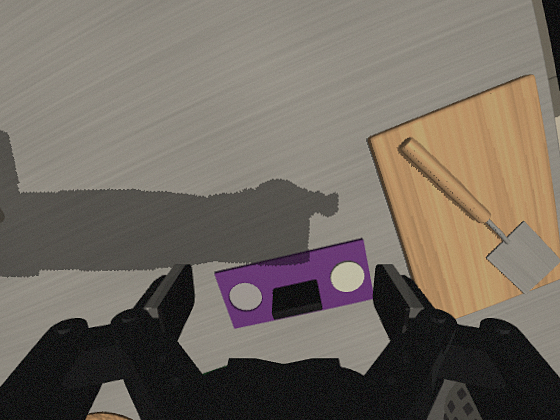

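Side view: green tray with tomato at (257,297), purple look-alike at (331,366), pail on the reader at (314,170), mat at (281,241). Top view: pail at (392,221), mat at (287,212), green tray at (207,208). Possible confusions in the top view:
- **Tray:** green tray (207,208), purple tray (152,267), green jar crate (275,108). I choose the green one with the black blade.
- **Pail:** pail on the reader (392,221), pot (80,155), bowl (467,127). I choose the one on the reader.

Next, a close crop to check these.

```bash
python3 - <<'E'
from h import *
c=load('top')['frame'][:,:,::-1]
a=cv2.resize(c[165:255,180:320],None,fx=4,fy=4,interpolation=cv2.INTER_CUBIC)
b=cv2.resize(c[185:265,345:430],None,fx=4,fy=4,interpolation=cv2.INTER_CUBIC)
o=np.zeros((700,560,3),np.uint8); 
cv2.imwrite('pics/ct.png',a);cv2.imwrite('pics/cp.png',b)
s=load('side')['frame'][:,:,::-1]
cv2.imwrite('pics/cs.png',cv2.resize(s[120:210,270:360],None,fx=5,fy=5,interpolation=cv2.INTER_CUBIC))
E
```

```text
(no output)
```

View pics/ct.png

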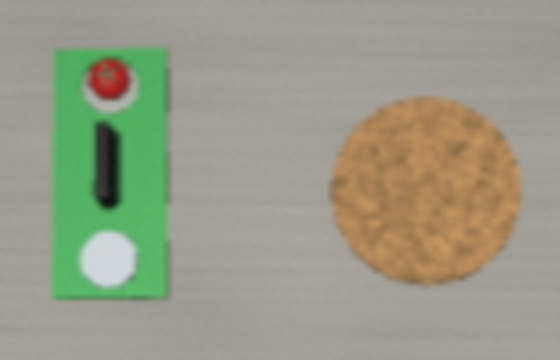

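View pics/cp.png

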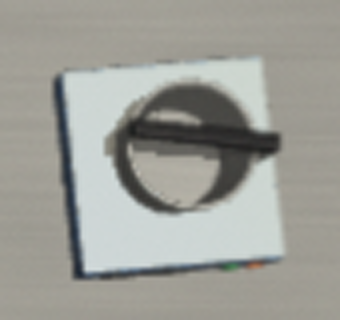

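View pics/cs.png

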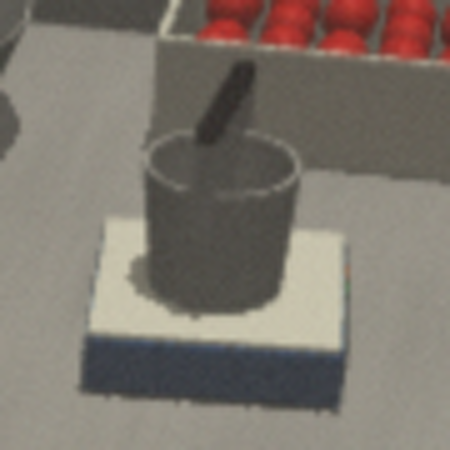

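Close crops: the tray is green with a black blade, the tomato at the far (+x) end and the white tile at the near end. The pail stands on the white-topped reader with its bar roughly along y. Now the measurements.

```bash
python3 - <<'E'
from h import *
t=load('top');s=load('side')
def px(l,ox,oy,k): return [[ox+(x+.5)/k-.5,oy+(y+.5)/k-.5] for x,y in l]
def show(n,P): print(n,P.round(4).tolist())
tr=atz(t,px([(54,48),(167,48),(167,298),(53,298)],180,165,4),.007);show('tray',tr);print(tr.mean(0))
print('sides',np.linalg.norm(tr-np.roll(tr,-1,0),axis=1))
show('blade',atz(t,px([(103,123),(105,205)],180,165,4),.062))
show('tomato,tile',atz(t,px([(108,79)],180,165,4),.020)); show('tile',atz(t,px([(108,258)],180,165,4),.007));show('pocket',atz(t,px([(110,84)],180,165,4),.007))
show('mat',atz(t,px([(425.5,190.5),(331,190),(520,190),(425,97),(425,284)],180,165,4),.004))
rd=atz(t,px([(60,73),(262,58),(285,256),(80,274)],345,185,4),.045);show('reader',rd);print(rd.mean(0),np.linalg.norm(rd-np.roll(rd,-1,0),axis=1))
e=np.diff(rd,axis=0);print('readerang',np.degrees(np.arctan2(e[:,1],e[:,0])))
show('bar',atz(t,px([(131,130),(281,142),(206,135)],345,185,4),.176))
show('rim',atz(t,px([(186,147)],345,185,4),.130))
# side bar ends
bb=px([(207,132),(247,70)],270,120,5)
o1,d1=ray(s,bb); o2,d2=ray(t,px([(131,130),(281,142)],345,185,4))
for i,j in [(0,0),(1,1)]:
    A=np.c_[d1[i],-d2[j]];x=np.linalg.lstsq(A,o2-o1,rcond=None)[0]
    print('tri',o1+x[0]*d1[i],o2+x[1]*d2[j])
# pixels->bystanders
for n,uv,z in [('jarA',(216,144),.084),('shaker',(268,148),.082),('can',(309,149),.06),('jarB',(360,145),.084)]:
    show(n,atz(t,[uv],z))
o=get_obs();Rm=R.from_quat(o['tool_rot']).as_matrix();print(Rm.round(3),o['eef_pos'])
E
```

```text
tray [[0.6224, 0.3016, 0.007], [0.6233, 0.2112, 0.007], [0.4229, 0.2058, 0.007], [0.4218, 0.2952, 0.007]]
[0.52258842 0.25347175 0.007     ]
sides [0.09041571 0.20041821 0.08937661 0.20064379]
blade [[0.5509, 0.2535, 0.062], [0.4873, 0.25, 0.062]]
tomato,tile [[0.5946, 0.256, 0.02]]
tile [[0.4539, 0.253, 0.007]]
pocket [[0.5934, 0.2558, 0.007]]
mat [[0.5108, 0.0042, 0.004], [0.5104, 0.0788, 0.004], [0.512, -0.0704, 0.004], [0.5862, 0.0051, 0.004], [0.4365, 0.0042, 0.004]]
reader [[0.5359, -0.223, 0.045], [0.5496, -0.382, 0.045], [0.3949, -0.395, 0.045], [0.38, -0.2358, 0.045]]
[ 0.46512302 -0.30894194  0.045     ] [0.1596536  0.15529236 0.15986959 0.156467  ]
readerang [ -85.07866304 -175.22586795   95.34207479]
bar [[0.471, -0.2515, 0.176], [0.4634, -0.3595, 0.176], [0.4679, -0.3054, 0.176]]
rim [[0.4661, -0.301, 0.13]]
tri [ 0.47413962 -0.25165645  0.17503859] [ 0.47122206 -0.25178123  0.17460087]
tri [ 0.46377357 -0.36139698  0.16901341] [ 0.46445302 -0.36137303  0.16911128]
jarA [[0.7084, 0.2234, 0.084]]
shaker [[0.6978, 0.063, 0.082]]
can [[0.7026, -0.0649, 0.06]]
jarB [[0.7107, -0.2213, 0.084]]
[[-0.001  0.381  0.925]
 [-0.001  0.925 -0.381]
 [-1.    -0.002 -0.   ]] [0.19028135 0.46187853 0.23061325]
```

Sizes agree with the description (tray 200x90, reader about 158, mat 150, bar length and height). Now I turn the tool and swing over to the pail.

Call:
{"fn": "arm_command", "kwargs": {"motion": [{"x": -0.004,"roll": 0.125,"fingers": 1},{"x": -0.004,"roll": 0.125,"fingers": 1},{"x": -0.004,"roll": 0.125,"fingers": 1},{"x": -0.004,"roll": 0.125,"fingers": 1},{"x": -0.004,"roll": 0.125,"fingers": 1},{"x": -0.004,"roll": 0.125,"fingers": 1},{"x": -0.004,"roll": 0.125,"fingers": 1},{"x": -0.004,"roll": 0.125,"fingers": 1},{"x": -0.004,"roll": 0.125,"fingers": 1},{"x": -0.004,"roll": 0.125,"fingers": 1}]}}

```text
schema error: expected keys x, y, z, roll, fingers
```

Call:
{"fn": "arm_command", "kwargs": {"motion": [{"y": 0.014,"z": 0.036,"fingers": 1},{"y": 0.014,"z": 0.036,"fingers": 1},{"y": 0.014,"z": 0.036,"fingers": 1},{"y": 0.014,"z": 0.036,"fingers": 1},{"y": 0.014,"z": 0.036,"fingers": 1},{"y": 0.014,"z": 0.036,"fingers": 1},{"y": 0.014,"z": 0.036,"fingers": 1},{"y": 0.014,"z": 0.036,"fingers": 1},{"y": 0.014,"z": 0.036,"fingers": 1},{"y": 0.014,"z": 0.036,"fingers": 1},{"y": 0.014,"z": 0.036,"fingers": 1},{"y": 0.014,"z": 0.036,"fingers": 1},{"y": 0.014,"z": 0.036,"fingers": 1},{"y": 0.014,"z": 0.036,"fingers": 1},{"y": 0.014,"z": 0.036,"fingers": 1},{"y": 0.014,"z": 0.036,"fingers": 1}]}}

```text
schema error: expected keys x, y, z, roll, fingers
```

```bash
cat >> h.py <<'E'
def go(T,yaw=None):
    "tool-frame shift to world target T"
    o=get_obs();Rm=R.from_quat(o['tool_rot']).as_matrix()
    print('t',o['clock'],'pos',o['eef_pos'].round(4),'ydir',np.degrees(np.arctan2(Rm[1,1],Rm[0,1])).round(2),'tilt',Rm[2].round(4),'w',round(o['grip_width'],4),'F',o['ft_force'].round(1),'j',np.round(o['joint_pos'],2))
    print('shift',(Rm.T@(np.array(T)-o['eef_pos'])).round(4))
E
python3 - <<'E'
from h import *
c=snap('wrist','w1.png'); go([.468,-.306,.26]); print(c['rvec'].ravel(),c['tvec'].ravel())
E
```

```text
t 0.2 pos [0.1903 0.4619 0.2307] ydir 67.61 tilt [-1.     -0.0013  0.    ] w 0.0852 F [-0.5  0.3  0.5] j [ 1.18  0.24  0.    1.34 -0.    1.57]
shift [-0.0285 -0.6043  0.5493]
[-2.39523283 -1.60314433 -0.23860914] [-0.49859182 -0.03862335  0.38083613]
```

View pics/w1.png

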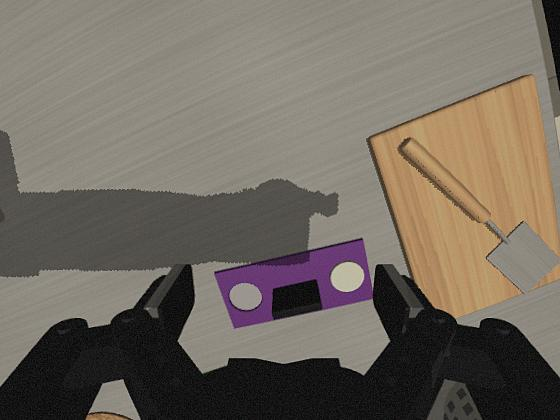

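All five keys are required, so both calls were refused and nothing moved. The picture is unchanged, with the purple tray at (297,285). I'll resend with all keys.

Call:
{"fn": "arm_command", "kwargs": {"motion": [{"x": -0.004,"y": 0,"z": 0,"roll": 0.125,"fingers": 1},{"x": -0.004,"y": 0,"z": 0,"roll": 0.125,"fingers": 1},{"x": -0.004,"y": 0,"z": 0,"roll": 0.125,"fingers": 1},{"x": -0.004,"y": 0,"z": 0,"roll": 0.125,"fingers": 1},{"x": -0.004,"y": 0,"z": 0,"roll": 0.125,"fingers": 1},{"x": -0.004,"y": 0,"z": 0,"roll": 0.125,"fingers": 1},{"x": -0.004,"y": 0,"z": 0,"roll": 0.125,"fingers": 1},{"x": -0.004,"y": 0,"z": 0,"roll": 0.125,"fingers": 1},{"x": -0.004,"y": 0,"z": 0,"roll": 0.125,"fingers": 1},{"x": -0.004,"y": 0,"z": 0,"roll": 0.125,"fingers": 1}]}}

```text
clock: 1.03
eef_pos: [0.1893, 0.4595, 0.2683]
tool_rot: [-0.515, -0.479, 0.522, -0.482]
ft_force: [-0.4, -0.3, -0.5]
grip_width: 0.0851
```

```bash
python3 - <<'E'
from h import *
go([.468,-.306,.26])
E
```

```text
t 1.0333 pos [0.1893 0.4595 0.2683] ydir -4.36 tilt [-0.9999 -0.0033  0.0102] w 0.0851 F [-0.4 -0.3 -0.5] j [ 1.18  0.23  0.09  1.44 -0.    2.83]
shift [0.0148 0.3361 0.742 ]
```

Call:
{"fn": "arm_command", "kwargs": {"motion": [{"x": 0,"y": 0.0165,"z": 0.037,"roll": 0,"fingers": 1},{"x": 0,"y": 0.0165,"z": 0.037,"roll": 0,"fingers": 1},{"x": 0,"y": 0.0165,"z": 0.037,"roll": 0,"fingers": 1},{"x": 0,"y": 0.0165,"z": 0.037,"roll": 0,"fingers": 1},{"x": 0,"y": 0.0165,"z": 0.037,"roll": 0,"fingers": 1},{"x": 0,"y": 0.0165,"z": 0.037,"roll": 0,"fingers": 1},{"x": 0,"y": 0.0165,"z": 0.037,"roll": 0,"fingers": 1},{"x": 0,"y": 0.0165,"z": 0.037,"roll": 0,"fingers": 1},{"x": 0,"y": 0.0165,"z": 0.037,"roll": 0,"fingers": 1},{"x": 0,"y": 0.0165,"z": 0.037,"roll": 0,"fingers": 1},{"x": 0,"y": 0.0165,"z": 0.037,"roll": 0,"fingers": 1},{"x": 0,"y": 0.0165,"z": 0.037,"roll": 0,"fingers": 1},{"x": 0,"y": 0.0165,"z": 0.037,"roll": 0,"fingers": 1},{"x": 0,"y": 0.0165,"z": 0.037,"roll": 0,"fingers": 1},{"x": 0,"y": 0.0165,"z": 0.037,"roll": 0,"fingers": 1},{"x": 0,"y": 0.0165,"z": 0.037,"roll": 0,"fingers": 1}]}}

```text
clock: 2.37
eef_pos: [0.4095, -0.1631, 0.2713]
tool_rot: [-0.515, -0.481, 0.517, -0.486]
ft_force: [0.6, 0.5, 0.7]
grip_width: 0.0854
```

```bash
python3 - <<'E'
from h import *
c=snap('wrist','w1.png'); go([.468,-.306,.26])
E
```

```text
t 2.4167 pos [ 0.4121 -0.1696  0.2707] ydir -4.05 tilt [-0.9999  0.0047  0.0135] w 0.0855 F [ 5.4 -5.4  2.2] j [-0.38  0.11 -0.05  1.4  -0.01  1.26]
shift [0.0128 0.0653 0.1319]
```

View pics/w1.png

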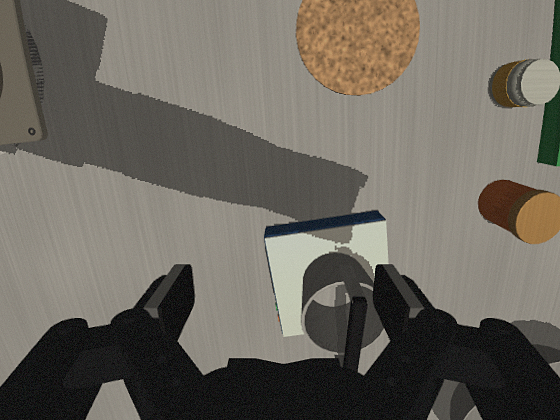

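The wrist view shows the reader ahead, the pail rim around (345,300), and the bar from (360,298) to (350,368). I'll continue.

Call:
{"fn": "arm_command", "kwargs": {"motion": [{"x": 0,"y": 0.016,"z": 0.033,"roll": 0,"fingers": 1},{"x": 0,"y": 0.016,"z": 0.033,"roll": 0,"fingers": 1},{"x": 0,"y": 0.016,"z": 0.032,"roll": 0,"fingers": 1},{"x": 0,"y": 0.014,"z": 0.025,"roll": 0,"fingers": 1},{"x": 0,"y": 0,"z": 0,"roll": 0,"fingers": 1},{"x": 0,"y": 0,"z": 0,"roll": 0,"fingers": 1}]}}

```text
clock: 2.92
eef_pos: [0.4636, -0.3023, 0.268]
tool_rot: [-0.517, -0.478, 0.522, -0.482]
ft_force: [-0.7, 0.6, -0.8]
grip_width: 0.0856
```

```bash
python3 - <<'E'
from h import *
c=snap('wrist','w2.png'); go([.468,-.306,.26])
E
```

```text
t 2.9667 pos [ 0.4635 -0.302   0.2678] ydir -4.51 tilt [-0.9999 -0.0011  0.0104] w 0.0855 F [1.1 0.6 0.8] j [-0.57  0.33  0.23  1.46 -0.01  1.08]
shift [0.0078 0.0048 0.0035]
```

View pics/w2.png

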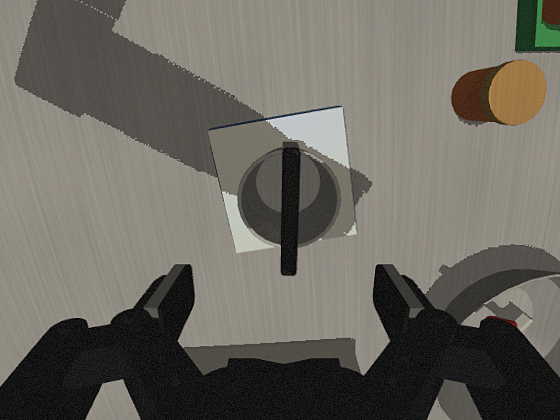

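The bar runs from (291,148) to (289,275), straight along the picture's vertical and between the fingers. The reader's top corners are at (209,129), (342,106), (357,234), (237,252).

```bash
python3 - <<'E'
from h import *
c=load('wrist')
b=atz(c,[(291,148),(289,270)],.176);print(b,b.mean(0)); d=b[0]-b[1];print(np.degrees(np.arctan2(d[1],d[0])))
r=atz(c,[(209,129),(342,106),(357,234),(237,252)],.045);print(r,r.mean(0))
E
```

```text
[[ 0.47327428 -0.25305081  0.176     ]
 [ 0.46420457 -0.35466965  0.176     ]] [ 0.46873942 -0.30386023  0.176     ]
84.89973657102301
[[ 0.38287635 -0.23853389  0.045     ]
 [ 0.53594796 -0.22548426  0.045     ]
 [ 0.55110942 -0.38220715  0.045     ]
 [ 0.39589238 -0.39493592  0.045     ]] [ 0.46645653 -0.31029031  0.045     ]
```

Call:
{"fn": "arm_command", "kwargs": {"motion": [{"x": 0.015,"y": 0.002,"z": 0.001,"roll": 0.01,"fingers": 1},{"x": 0.02,"y": 0.001,"z": 0.001,"roll": 0,"fingers": 1},{"x": 0.02,"y": 0.001,"z": 0.001,"roll": 0,"fingers": 1},{"x": 0.015,"y": 0.001,"z": 0,"roll": 0,"fingers": 1},{"x": 0.01,"y": 0,"z": 0,"roll": 0,"fingers": 1},{"x": 0,"y": 0,"z": 0,"roll": 0,"fingers": 1}]}}

```text
clock: 3.47
eef_pos: [0.467, -0.2986, 0.1874]
tool_rot: [-0.518, -0.476, 0.523, -0.482]
ft_force: [-0.6, 0.1, 0.6]
grip_width: 0.0859
```

```bash
python3 - <<'E'
from h import *
go([.4685,-.305,.151])
E
```

```text
t 3.4667 pos [ 0.467  -0.2986  0.1874] ydir -4.72 tilt [-1.e+00  8.e-04  1.e-02] w 0.0859 F [-0.6  0.1  0.6] j [-0.56  0.37  0.06  1.26 -0.01  1.09]
shift [0.0365 0.002  0.0059]
```

Call:
{"fn": "arm_command", "kwargs": {"motion": [{"x": 0.008,"y": 0.001,"z": 0.003,"roll": 0,"fingers": 1},{"x": 0.012,"y": 0.001,"z": 0.003,"roll": 0,"fingers": 1},{"x": 0.012,"y": 0,"z": 0.001,"roll": 0,"fingers": 1},{"x": 0.007,"y": 0,"z": 0,"roll": 0,"fingers": 1},{"x": 0,"y": 0,"z": 0,"roll": 0,"fingers": 1}]}}

```text
clock: 3.88
eef_pos: [0.4695, -0.3031, 0.1505]
tool_rot: [-0.517, -0.476, 0.521, -0.485]
ft_force: [-0.4, 0.2, -1.2]
grip_width: 0.0856
```

```bash
python3 - <<'E'
from h import *
go([.4685,-.305,.151]); c=snap('wrist','w3.png'); snap('side','s3.png')
E
```

```text
t 3.8833 pos [ 0.4695 -0.3031  0.1505] ydir -4.41 tilt [-0.9999  0.0053  0.0121] w 0.0856 F [-0.4  0.2 -1.2] j [-0.57  0.39  0.01  1.17 -0.01  1.08]
shift [-0.0005 -0.0008  0.002 ]
```

View pics/w3.png

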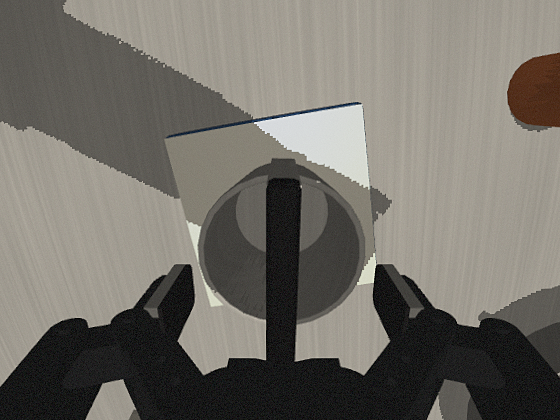

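The bar at (283,180 to 360) is centred between the fingers, whose tips stay above the rim. Closing now.

Call:
{"fn": "arm_command", "kwargs": {"motion": [{"x": 0,"y": 0,"z": 0,"roll": 0,"fingers": 0},{"x": 0,"y": 0,"z": 0,"roll": 0,"fingers": 0},{"x": 0,"y": 0,"z": 0,"roll": 0,"fingers": 0},{"x": 0,"y": 0,"z": 0,"roll": 0,"fingers": 0},{"x": 0,"y": 0,"z": 0,"roll": 0,"fingers": 0},{"x": 0,"y": 0,"z": 0,"roll": 0,"fingers": 0},{"x": 0,"y": 0,"z": 0,"roll": 0,"fingers": 0},{"x": 0,"y": 0,"z": 0,"roll": 0,"fingers": 0},{"x": 0,"y": 0,"z": 0,"roll": 0,"fingers": 0},{"x": 0,"y": 0,"z": 0,"roll": 0,"fingers": 0}]}}

```text
clock: 4.82
eef_pos: [0.4708, -0.3042, 0.1552]
tool_rot: [-0.517, -0.474, 0.52, -0.487]
ft_force: [-0.6, 0.3, -0.9]
grip_width: 0.0127
```

```bash
python3 - <<'E'
from h import *
go([.4685,-.305,.24])
E
```

```text
t 4.8167 pos [ 0.4708 -0.3042  0.1552] ydir -4.43 tilt [-0.9998  0.0104  0.0152] w 0.0127 F [-0.6  0.3 -0.9] j [-0.57  0.39  0.01  1.18 -0.01  1.08]
shift [-0.0847 -0.0014  0.0023]
```

Call:
{"fn": "arm_command", "kwargs": {"motion": [{"x": -0.004,"y": 0,"z": 0,"roll": 0,"fingers": 0},{"x": -0.008,"y": 0,"z": 0,"roll": 0,"fingers": 0},{"x": -0.01,"y": 0,"z": 0,"roll": 0,"fingers": 0},{"x": -0.01,"y": 0,"z": 0,"roll": 0,"fingers": 0},{"x": -0.01,"y": 0,"z": 0,"roll": 0,"fingers": 0},{"x": -0.01,"y": 0,"z": 0,"roll": 0,"fingers": 0},{"x": -0.008,"y": 0,"z": 0,"roll": 0,"fingers": 0},{"x": 0,"y": 0,"z": 0,"roll": 0,"fingers": 0}]}}

```text
clock: 5.48
eef_pos: [0.4678, -0.3011, 0.2161]
tool_rot: [-0.517, -0.478, 0.521, -0.483]
ft_force: [0.2, -0.6, -4.6]
grip_width: 0.013
```

```bash
python3 - <<'E'
from h import *
go([.511,.004,.22]); c=snap('wrist','w4.png'); snap('side','s4.png')
E
```

```text
t 5.4833 pos [ 0.4678 -0.3011  0.2161] ydir -4.41 tilt [-1.0e+00  5.0e-04  9.1e-03] w 0.013 F [ 0.2 -0.6 -4.6] j [-0.57  0.36  0.12  1.33 -0.01  1.08]
shift [-0.0067  0.0196 -0.3075]
```

View pics/s4.png

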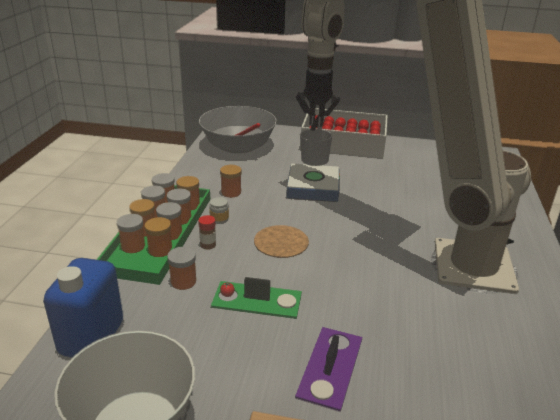

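View pics/w4.png

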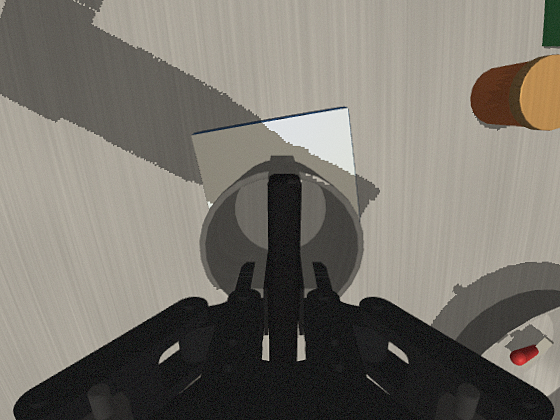

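The side view shows the pail hanging upright above the reader, with the glass window visible at (314,176). The force of -4.6 N fits about 0.47 kg. I'll carry it to the mat.

Call:
{"fn": "arm_command", "kwargs": {"motion": [{"x": 0,"y": 0.001,"z": -0.008,"roll": 0,"fingers": 0},{"x": 0,"y": 0.001,"z": -0.014,"roll": 0,"fingers": 0},{"x": 0,"y": 0.001,"z": -0.02,"roll": 0,"fingers": 0},{"x": 0,"y": 0.001,"z": -0.022,"roll": 0,"fingers": 0},{"x": 0,"y": 0.002,"z": -0.022,"roll": 0,"fingers": 0},{"x": 0,"y": 0.002,"z": -0.022,"roll": 0,"fingers": 0},{"x": 0,"y": 0.002,"z": -0.022,"roll": 0,"fingers": 0},{"x": 0,"y": 0.002,"z": -0.022,"roll": 0,"fingers": 0},{"x": 0,"y": 0.002,"z": -0.022,"roll": 0,"fingers": 0},{"x": 0,"y": 0.002,"z": -0.022,"roll": 0,"fingers": 0},{"x": 0,"y": 0.001,"z": -0.022,"roll": 0,"fingers": 0},{"x": 0,"y": 0.001,"z": -0.022,"roll": 0,"fingers": 0},{"x": 0,"y": 0.001,"z": -0.018,"roll": 0,"fingers": 0},{"x": 0,"y": 0,"z": -0.012,"roll": 0,"fingers": 0},{"x": 0,"y": 0,"z": -0.006,"roll": 0,"fingers": 0},{"x": 0,"y": 0,"z": 0,"roll": 0,"fingers": 0}]}}

```text
clock: 6.92
eef_pos: [0.4984, 0.0048, 0.2018]
tool_rot: [-0.512, -0.489, 0.522, -0.475]
ft_force: [-0.0, -0.7, -5.7]
grip_width: 0.0132
```

```bash
python3 - <<'E'
from h import *
go([.511,.004,.20]);
E
```

```text
t 6.9167 pos [0.4984 0.0048 0.2018] ydir -3.96 tilt [-0.9997 -0.0235 -0.0041] w 0.0132 F [-0.  -0.7 -5.7] j [ 0.01  0.27 -0.03  1.29  0.01  1.65]
shift [ 0.0015  0.0127 -0.0001]
```

Call:
{"fn": "arm_command", "kwargs": {"motion": [{"x": 0.006,"y": 0.004,"z": 0,"roll": 0,"fingers": 0},{"x": 0.01,"y": 0.005,"z": 0,"roll": 0,"fingers": 0},{"x": 0.012,"y": 0.004,"z": 0,"roll": 0,"fingers": 0},{"x": 0.012,"y": 0,"z": 0,"roll": 0,"fingers": 0},{"x": 0.012,"y": 0,"z": 0,"roll": 0,"fingers": 0},{"x": 0.008,"y": 0,"z": 0,"roll": 0,"fingers": 0},{"x": 0.004,"y": 0,"z": 0,"roll": 0,"fingers": 0},{"x": 0,"y": 0,"z": 0,"roll": 0,"fingers": 0}]}}

```text
clock: 7.58
eef_pos: [0.5105, -0.0004, 0.1292]
tool_rot: [-0.513, -0.488, 0.524, -0.474]
ft_force: [-0.1, 1.2, -5.7]
grip_width: 0.0127
```

```bash
python3 - <<'E'
from h import *
go([.511,.004,.114]); snap('side','s5.png'); snap('wrist','w5.png')
E
```

```text
t 7.5833 pos [ 5.105e-01 -4.000e-04  1.292e-01] ydir -4.34 tilt [-0.9997 -0.0257 -0.0012] w 0.0127 F [-0.1  1.2 -5.7] j [-0.    0.35 -0.12  1.13  0.    1.64]
shift [ 0.0152  0.0005 -0.0044]
```

View pics/s5.png

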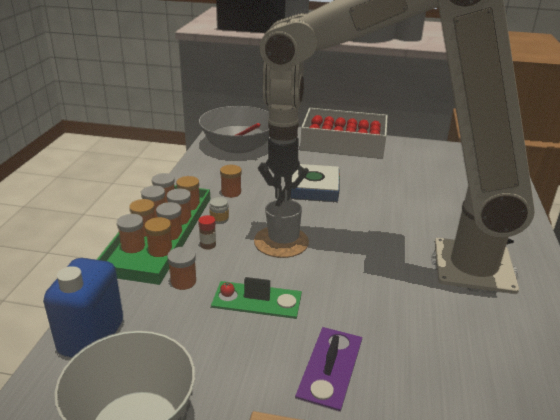

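View pics/w5.png

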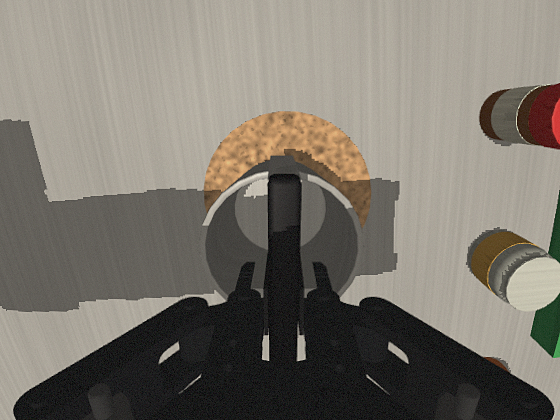

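The pail is upright over the mat (side view (284,225)) and still about 15 mm above it. I'll lower it gently.

Call:
{"fn": "arm_command", "kwargs": {"motion": [{"x": 0.004,"y": 0,"z": -0.002,"roll": 0,"fingers": 0},{"x": 0.004,"y": 0,"z": -0.002,"roll": 0,"fingers": 0},{"x": 0.004,"y": 0,"z": -0.001,"roll": 0,"fingers": 0},{"x": 0.002,"y": 0,"z": 0,"roll": 0,"fingers": 0},{"x": 0.001,"y": 0,"z": 0,"roll": 0,"fingers": 0}]}}

```text
clock: 8.1
eef_pos: [0.5139, 0.0053, 0.117]
tool_rot: [-0.515, -0.486, 0.522, -0.476]
ft_force: [-0.1, -0.8, -5.2]
grip_width: 0.0127
```

```bash
python3 - <<'E'
from h import *
go([.511,.004,.114])
E
```

```text
t 8.1 pos [0.5139 0.0053 0.117 ] ydir -4.33 tilt [-0.9999 -0.0171 -0.0021] w 0.0127 F [-0.1 -0.8 -5.2] j [ 0.01  0.36 -0.14  1.09  0.    1.65]
shift [ 0.003  -0.0027  0.0015]
```

Call:
{"fn": "arm_command", "kwargs": {"motion": [{"x": 0.002,"y": -0.001,"z": 0,"roll": 0,"fingers": 0},{"x": 0.002,"y": -0.001,"z": 0,"roll": 0,"fingers": 0},{"x": 0.002,"y": 0,"z": 0,"roll": 0,"fingers": 0}]}}

```text
clock: 8.35
eef_pos: [0.5135, 0.0065, 0.1153]
tool_rot: [-0.517, -0.485, 0.52, -0.477]
ft_force: [-4.5, -1.0, 7.8]
grip_width: 0.0129
```

```bash
python3 - <<'E'
from h import *
go([.511,.004,.114])
E
```

```text
t 8.35 pos [0.5135 0.0065 0.1153] ydir -4.27 tilt [-0.9999 -0.0111 -0.0038] w 0.0129 F [-4.5 -1.   7.8] j [ 0.01  0.36 -0.15  1.07  0.    1.66]
shift [ 0.0013 -0.0023  0.0027]
```

The pail touches down (push of 7.8 N upward). Opening.

Call:
{"fn": "arm_command", "kwargs": {"motion": [{"x": 0,"y": 0,"z": 0,"roll": 0,"fingers": 0.3},{"x": 0,"y": 0,"z": 0,"roll": 0,"fingers": 1},{"x": 0,"y": 0,"z": 0,"roll": 0,"fingers": 1},{"x": 0,"y": 0,"z": 0,"roll": 0,"fingers": 1},{"x": 0,"y": 0,"z": 0,"roll": 0,"fingers": 1},{"x": 0,"y": 0,"z": 0,"roll": 0,"fingers": 1},{"x": 0,"y": 0,"z": 0,"roll": 0,"fingers": 1},{"x": 0,"y": 0,"z": 0,"roll": 0,"fingers": 1}]}}

```text
clock: 9.02
eef_pos: [0.5174, 0.0066, 0.1197]
tool_rot: [0.519, 0.482, -0.517, 0.48]
ft_force: [-0.0, -1.2, 0.1]
grip_width: 0.0853
```

```bash
python3 - <<'E'
from h import *
go([.511,.004,.25]); snap('wrist','w6.png')
E
```

```text
t 9.0167 pos [0.5174 0.0066 0.1197] ydir -4.26 tilt [-1.0e+00 -1.0e-04 -4.7e-03] w 0.0853 F [-0.  -1.2  0.1] j [ 0.01  0.35 -0.15  1.07  0.    1.66]
shift [-0.1303 -0.0062  0.0024]
```

View pics/w6.png

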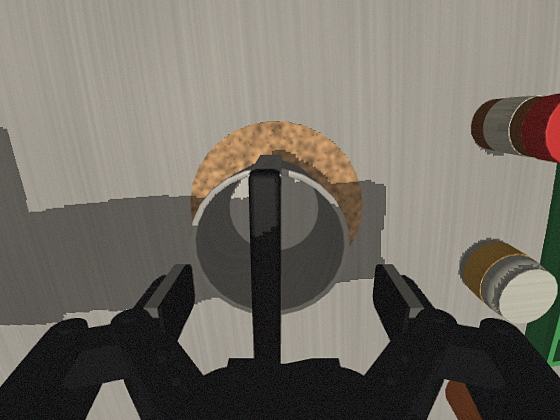

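Released: the pail stands on the mat, with its bar at (265,180 to 360) clear of both fingers. Rising.

Call:
{"fn": "arm_command", "kwargs": {"motion": [{"x": -0.006,"y": -0.003,"z": 0,"roll": 0,"fingers": 1},{"x": -0.012,"y": -0.003,"z": 0,"roll": 0,"fingers": 1},{"x": -0.02,"y": 0,"z": 0,"roll": 0,"fingers": 1},{"x": -0.025,"y": 0,"z": 0,"roll": 0,"fingers": 1},{"x": -0.025,"y": 0,"z": 0,"roll": 0,"fingers": 1},{"x": -0.025,"y": 0,"z": 0,"roll": 0,"fingers": 1},{"x": -0.015,"y": 0,"z": 0,"roll": 0,"fingers": 1},{"x": 0,"y": 0,"z": 0,"roll": 0,"fingers": 1}]}}

```text
clock: 9.73
eef_pos: [0.5072, 0.0065, 0.253]
tool_rot: [-0.517, -0.484, 0.519, -0.478]
ft_force: [1.3, -0.5, 0.6]
grip_width: 0.0854
```

```bash
python3 - <<'E'
from h import *
go([.5225,.2530,.24]); snap('side','s7.png'); snap('top','t7.png')
E
```

```text
t 9.7333 pos [0.5072 0.0065 0.253 ] ydir -4.26 tilt [-1.     -0.0081 -0.004 ] w 0.0854 F [ 1.3 -0.5  0.6] j [0.01 0.25 0.08 1.4  0.   1.66]
shift [ 0.014 -0.003 -0.247]
```

View pics/s7.png

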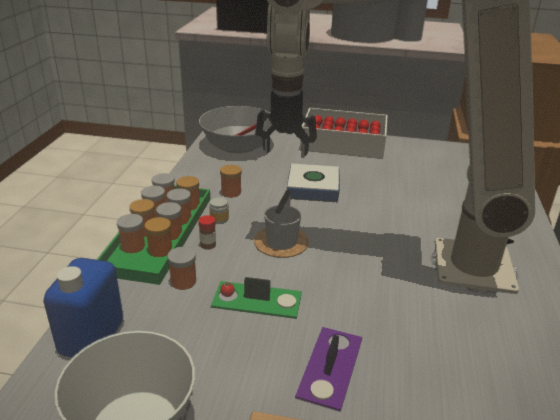

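View pics/t7.png

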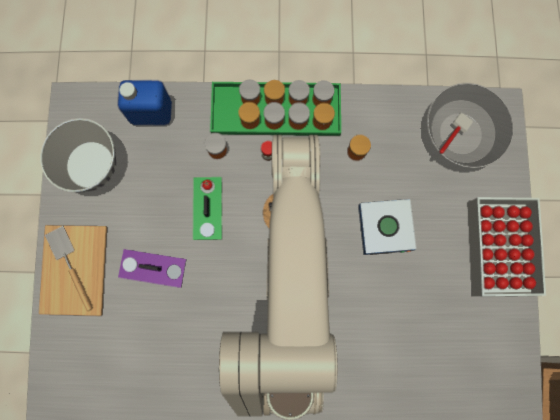

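The pail stands on the mat at side (283,230) and the reader is clear, with its window at top (389,227). The tray is unmoved. Turning for the tray.

Call:
{"fn": "arm_command", "kwargs": {"motion": [{"x": 0,"y": 0,"z": -0.005,"roll": -0.125,"fingers": 1},{"x": 0,"y": 0,"z": 0,"roll": -0.125,"fingers": 1},{"x": 0,"y": 0,"z": 0,"roll": -0.125,"fingers": 1},{"x": 0,"y": 0,"z": 0,"roll": -0.125,"fingers": 1},{"x": 0,"y": 0,"z": 0,"roll": -0.125,"fingers": 1},{"x": 0,"y": 0,"z": 0,"roll": -0.125,"fingers": 1},{"x": 0,"y": 0,"z": 0,"roll": -0.125,"fingers": 1},{"x": 0,"y": 0,"z": 0,"roll": -0.125,"fingers": 1},{"x": 0,"y": 0,"z": 0,"roll": -0.125,"fingers": 1},{"x": 0,"y": 0,"z": 0,"roll": -0.125,"fingers": 1},{"x": 0,"y": 0,"z": 0,"roll": -0.125,"fingers": 1},{"x": 0,"y": 0,"z": 0,"roll": -0.125,"fingers": 1},{"x": 0,"y": 0,"z": 0,"roll": -0.125,"fingers": 1},{"x": 0,"y": 0,"z": 0,"roll": -0.05,"fingers": 1}]}}

```text
clock: 11.0
eef_pos: [0.4898, 0.0115, 0.2216]
tool_rot: [-0.013, 0.728, 0.016, 0.685]
ft_force: [-0.5, 0.7, 0.2]
grip_width: 0.0855
```

```bash
python3 - <<'E'
from h import *
go([.5225,.2530,.20])
t=load('top');
cv2.imwrite('pics/rt.png',cv2.resize(t['frame'][190:265,345:430,::-1],None,fx=5,fy=5,interpolation=cv2.INTER_CUBIC))
E
```

```text
t 11.0 pos [0.4898 0.0115 0.2216] ydir 92.31 tilt [-0.9981  0.0061 -0.0605] w 0.0855 F [-0.5  0.7  0.2] j [ 0.02  0.27  0.02  1.38  0.   -0.02]
shift [0.0205 0.2399 0.0437]
```

View pics/rt.png

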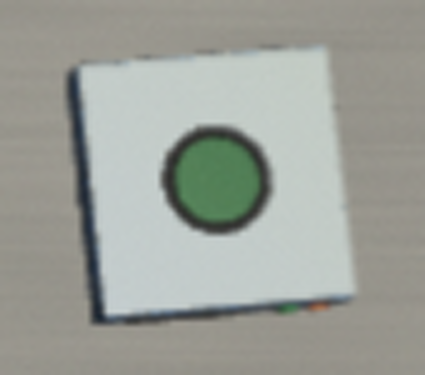

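The window is clear at crop (217,180). The roll let the tool sink 30 mm and pitch by 3.5°, so I want to understand that drift before gripping the tray. I'll test with a few hold rows.

```bash
python3 - <<'E'
from h import *
t=load('top')
print('window',atz(t,[[345+(217.5)/5-.5,190+(180.5)/5-.5]],.045))
rd=atz(t,[[345+(x+.5)/5-.5,190+(y+.5)/5-.5] for x,y in [(78,66),(325,48),(352,295),(105,317)]],.045);print(rd.mean(0))
o=get_obs();print(o['joint_pos'].round(4),o['joint_vel'].round(4),o['tau'].round(2))
E
```

```text
window [[ 0.46560974 -0.30996974  0.045     ]]
[ 0.46523905 -0.30904245  0.045     ]
[ 0.0204  0.2739  0.022   1.3795  0.0049 -0.0203] [ 3.000e-04  2.130e-02 -4.570e-02 -1.570e-02  3.000e-04 -5.958e-01] [ 0.000e+00 -3.837e+01  2.481e+01  4.800e-01  2.000e-02  1.200e-01]
```

Call:
{"fn": "arm_command", "kwargs": {"motion": [{"x": 0,"y": 0,"z": 0,"roll": 0,"fingers": 1}]}}

```text
clock: 11.08
eef_pos: [0.4885, 0.0114, 0.2196]
tool_rot: [-0.013, 0.729, 0.016, 0.684]
ft_force: [0.5, 0.6, -0.1]
grip_width: 0.0855
```

```bash
python3 - <<'E'
from h import *
go([.5225,.2530,.20])
o=get_obs();print(o['joint_pos'].round(4),o['joint_vel'].round(4),o['tau'].round(2))
E
```

```text
t 11.0833 pos [0.4885 0.0114 0.2196] ydir 92.37 tilt [-0.9979  0.0063 -0.0644] w 0.0855 F [ 0.5  0.6 -0.1] j [ 0.02  0.28  0.02  1.38  0.   -0.02]
shift [0.0182 0.2398 0.0452]
[ 0.0204  0.2755  0.0185  1.3784  0.0049 -0.0213] [ 0.0007  0.0158 -0.0381 -0.0129 -0.0003  0.0141] [ 0.000e+00 -3.860e+01  2.491e+01  5.000e-01  2.000e-02 -3.600e-01]
```

Call:
{"fn": "arm_command", "kwargs": {"motion": [{"x": 0,"y": 0,"z": 0,"roll": 0,"fingers": 1},{"x": 0,"y": 0,"z": 0,"roll": 0,"fingers": 1},{"x": 0,"y": 0,"z": 0,"roll": 0,"fingers": 1}]}}

```text
clock: 11.33
eef_pos: [0.4862, 0.0114, 0.216]
tool_rot: [-0.012, 0.732, 0.015, 0.681]
ft_force: [0.5, -0.3, -0.4]
grip_width: 0.0854
```

```bash
python3 - <<'E'
from h import *
go([.5225,.2530,.20])
o=get_obs();print(o['joint_pos'].round(4),o['joint_vel'].round(4),o['tau'].round(2))
E
```

```text
t 11.3333 pos [0.4862 0.0114 0.216 ] ydir 92.15 tilt [-0.9974  0.0061 -0.0716] w 0.0854 F [ 0.5 -0.3 -0.4] j [ 0.02  0.28  0.01  1.38  0.   -0.02]
shift [0.0142 0.24   0.0465]
[ 0.0204  0.2785  0.0125  1.3766  0.0049 -0.0176] [ 0.0004  0.0086 -0.014  -0.0037  0.0001  0.0114] [ 0.000e+00 -3.830e+01  2.452e+01  5.400e-01  2.000e-02 -1.000e-02]
```

The drift is leftover motion that each hold row re-anchors, so I'll settle with camera calls (fixed target) instead. Moving to above the tray.

Call:
{"fn": "arm_command", "kwargs": {"motion": [{"x": 0,"y": 0.012,"z": 0.003,"roll": 0,"fingers": 1},{"x": 0,"y": 0.02,"z": 0.004,"roll": 0,"fingers": 1},{"x": 0,"y": 0.025,"z": 0.005,"roll": 0,"fingers": 1},{"x": 0,"y": 0.025,"z": 0.005,"roll": 0,"fingers": 1},{"x": 0,"y": 0.025,"z": 0.005,"roll": 0,"fingers": 1},{"x": 0,"y": 0.025,"z": 0.005,"roll": 0,"fingers": 1},{"x": 0,"y": 0.025,"z": 0.005,"roll": 0,"fingers": 1},{"x": 0,"y": 0.02,"z": 0.005,"roll": 0,"fingers": 1},{"x": 0,"y": 0.015,"z": 0.003,"roll": 0,"fingers": 1},{"x": 0,"y": 0.01,"z": 0.002,"roll": 0,"fingers": 1}]}}

```text
clock: 12.17
eef_pos: [0.5229, 0.2296, 0.2135]
tool_rot: [-0.007, 0.732, 0.013, 0.682]
ft_force: [-0.1, -1.3, 0.2]
grip_width: 0.0856
```

```bash
python3 - <<'E'
from h import *
go([.5225,.2530,.20])
for i in range(4): c=snap('wrist','w8.png')
go([.5225,.2530,.20])
E
```

```text
t 12.1667 pos [0.5229 0.2296 0.2135] ydir 91.55 tilt [-0.9975  0.009  -0.0704] w 0.0856 F [-0.1 -1.3  0.2] j [0.4  0.44 0.24 1.44 0.03 0.37]
shift [0.0137 0.0233 0.0012]
t 12.3667 pos [0.5227 0.2268 0.2135] ydir 91.47 tilt [-0.9974  0.0076 -0.071 ] w 0.0854 F [0.3 0.6 0.2] j [0.39 0.44 0.24 1.44 0.03 0.37]
shift [0.0137 0.0261 0.0015]
```

View pics/w8.png

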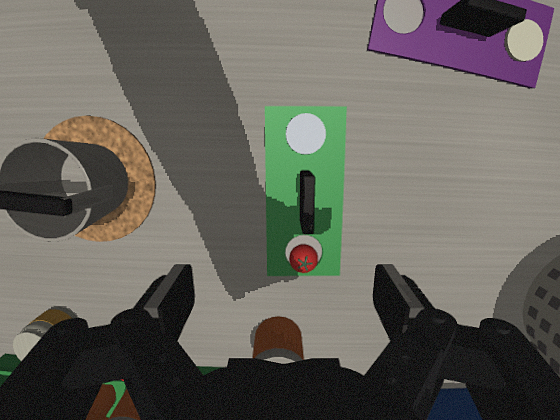

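The wrist view shows the green tray ahead with corners (265,107), (347,107), (341,276), (267,275), the blade at (307,172 to 232), and the tomato at (304,258). Pail on the mat at left, purple tray at top right.

```bash
python3 - <<'E'
from h import *
c=load('wrist')
cv2.imwrite('pics/cw.png',cv2.resize(c['frame'][95:285,250:360,::-1],None,fx=3,fy=3,interpolation=cv2.INTER_CUBIC))
r=atz(c,[(265,107),(347,107),(341,276),(267,275)],.007);print(r.round(4),r.mean(0),np.linalg.norm(r-np.roll(r,-1,0),axis=1))
print(np.degrees(np.arctan2(*(r[2]-r[1])[[1,0]])),np.degrees(np.arctan2(*(r[3]-r[0])[[1,0]])))
E
```

```text
[[0.4247 0.2061 0.007 ]
 [0.422  0.2962 0.007 ]
 [0.6224 0.303  0.007 ]
 [0.6229 0.2112 0.007 ]] [0.52299907 0.25413998 0.007     ] [0.09017654 0.20048634 0.09178987 0.1982896 ]
1.9412685655849033 1.4849975021001875
```

View pics/cw.png

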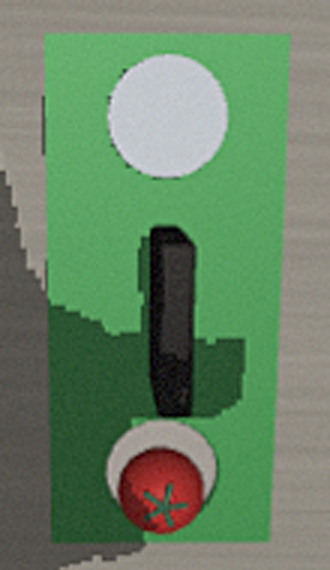

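Call:
{"fn": "arm_command", "kwargs": {"motion": [{"x": 0.03,"y": 0.008,"z": 0.003,"roll": 0,"fingers": 1},{"x": 0.035,"y": 0.009,"z": 0.003,"roll": 0,"fingers": 1},{"x": 0.025,"y": 0.009,"z": 0.002,"roll": 0,"fingers": 1}]}}

```text
clock: 12.62
eef_pos: [0.5295, 0.2516, 0.1298]
tool_rot: [-0.002, 0.726, 0.011, 0.687]
ft_force: [-0.5, -0.1, -0.3]
grip_width: 0.0853
```

```bash
python3 - <<'E'
from h import *
go([.523,.254,.031])
E
```

```text
t 12.6167 pos [0.5295 0.2516 0.1298] ydir 91.05 tilt [-0.9984  0.0123 -0.0547] w 0.0853 F [-0.5 -0.1 -0.3] j [0.43 0.5  0.12 1.23 0.03 0.41]
shift [ 0.099   0.0013 -0.001 ]
```

Call:
{"fn": "arm_command", "kwargs": {"motion": [{"x": 0,"y": 0,"z": 0,"roll": 0,"fingers": 1},{"x": 0,"y": 0,"z": 0,"roll": 0,"fingers": 1}]}}

```text
clock: 12.78
eef_pos: [0.5261, 0.2488, 0.1248]
tool_rot: [-0.003, 0.729, 0.008, 0.684]
ft_force: [-0.0, -0.1, 0.6]
grip_width: 0.0855
```

```bash
python3 - <<'E'
from h import *
go([.523,.254,.031])
E
```

```text
t 12.7833 pos [0.5261 0.2488 0.1248] ydir 90.94 tilt [-0.9979  0.0078 -0.0643] w 0.0855 F [-0.  -0.1  0.6] j [0.42 0.51 0.11 1.23 0.03 0.41]
shift [0.0939 0.0045 0.0031]
```

Before gripping, I'll test how tilt responds to slow moves, since it can't be commanded directly.

Call:
{"fn": "arm_command", "kwargs": {"motion": [{"x": 0.003,"y": 0.001,"z": 0,"roll": 0,"fingers": 1},{"x": 0.003,"y": 0.001,"z": 0,"roll": 0,"fingers": 1},{"x": 0.003,"y": 0.001,"z": 0,"roll": 0,"fingers": 1},{"x": 0.003,"y": 0.001,"z": 0,"roll": 0,"fingers": 1},{"x": 0.003,"y": 0,"z": 0,"roll": 0,"fingers": 1},{"x": 0.003,"y": 0,"z": 0,"roll": 0,"fingers": 1}]}}

```text
clock: 13.28
eef_pos: [0.5291, 0.2511, 0.1135]
tool_rot: [-0.0, 0.726, 0.008, 0.688]
ft_force: [0.0, 0.0, -0.2]
grip_width: 0.0857
```

```bash
python3 - <<'E'
from h import *
go([.523,.254,.031])
o=get_obs();print(o['joint_pos'].round(4),o['joint_vel'].round(4),o['tau'].round(2))
E
```

```text
t 13.2833 pos [0.5291 0.2511 0.1135] ydir 90.64 tilt [-0.9985  0.0115 -0.0539] w 0.0857 F [ 0.   0.  -0.2] j [0.43 0.52 0.1  1.2  0.03 0.41]
shift [ 0.0827  0.002  -0.0016]
[0.4264 0.515  0.0953 1.1958 0.0322 0.4141] [-0.0002  0.0186 -0.0527 -0.0892  0.0012  0.0022] [-3.000e-02 -4.829e+01  2.362e+01  4.600e-01  1.000e-01 -0.000e+00]
```

Call:
{"fn": "arm_command", "kwargs": {"motion": [{"x": -0.003,"y": 0,"z": 0,"roll": 0,"fingers": 1},{"x": -0.003,"y": 0,"z": 0,"roll": 0,"fingers": 1},{"x": -0.003,"y": 0,"z": 0,"roll": 0,"fingers": 1},{"x": -0.003,"y": 0,"z": 0,"roll": 0,"fingers": 1},{"x": -0.003,"y": 0,"z": 0,"roll": 0,"fingers": 1},{"x": -0.003,"y": 0,"z": 0,"roll": 0,"fingers": 1}]}}

```text
clock: 13.78
eef_pos: [0.5299, 0.2509, 0.1329]
tool_rot: [-0.0, 0.726, 0.008, 0.688]
ft_force: [-0.4, 0.4, 0.4]
grip_width: 0.0854
```

```bash
python3 - <<'E'
from h import *
go([.523,.254,.031])
o=get_obs();print(o['joint_pos'].round(4),o['joint_vel'].round(4),o['tau'].round(2))
E
```

```text
t 13.7833 pos [0.5299 0.2509 0.1329] ydir 90.66 tilt [-0.9985  0.0112 -0.0543] w 0.0854 F [-0.4  0.4  0.4] j [0.43 0.5  0.13 1.24 0.03 0.41]
shift [ 0.1022  0.002  -0.0013]
[0.4256 0.502  0.1271 1.2412 0.0321 0.413 ] [-0.0009 -0.0262  0.0717  0.0936  0.0024 -0.0008] [  0.   -47.9   23.73   0.22   0.1    0.  ]
```

Slow moves hold the attitude. The pitch is about the jaw axis, so it doesn't harm the grasp. Descending on the blade.

Call:
{"fn": "arm_command", "kwargs": {"motion": [{"x": 0.006,"y": 0.001,"z": -0.001,"roll": -0.01,"fingers": 1},{"x": 0.008,"y": 0.001,"z": -0.001,"roll": -0.01,"fingers": 1},{"x": 0.008,"y": 0,"z": 0,"roll": 0,"fingers": 1},{"x": 0.008,"y": 0,"z": 0,"roll": 0,"fingers": 1},{"x": 0.008,"y": 0,"z": 0,"roll": 0,"fingers": 1},{"x": 0.008,"y": 0,"z": 0,"roll": 0,"fingers": 1},{"x": 0.006,"y": 0,"z": 0,"roll": 0,"fingers": 1},{"x": 0.004,"y": 0,"z": 0,"roll": 0,"fingers": 1}]}}

```text
clock: 14.45
eef_pos: [0.5241, 0.2538, 0.0716]
tool_rot: [-0.008, 0.726, 0.016, 0.688]
ft_force: [0.1, -0.8, -0.0]
grip_width: 0.0854
```

```bash
python3 - <<'E'
from h import *
snap('wrist','w9.png')
go([.522,.254,.031])
E
```

```text
t 14.5 pos [0.5234 0.2535 0.0708] ydir 91.95 tilt [-0.9984  0.0117 -0.0556] w 0.0858 F [-0.5 -0.3 -1.3] j [0.43 0.55 0.03 1.1  0.03 0.4 ]
shift [0.0398 0.0001 0.0008]
```

View pics/w9.png

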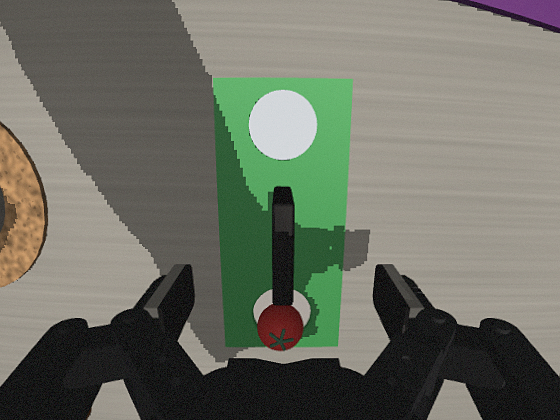

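The blade at (283,190 to 300) sits midway between the fingers (191 and 374). Going down 40 mm.

Call:
{"fn": "arm_command", "kwargs": {"motion": [{"x": 0.006,"y": 0,"z": 0,"roll": 0,"fingers": 1},{"x": 0.008,"y": 0,"z": 0,"roll": 0,"fingers": 1},{"x": 0.008,"y": 0,"z": 0,"roll": 0,"fingers": 1},{"x": 0.008,"y": 0,"z": 0,"roll": 0,"fingers": 1},{"x": 0.005,"y": 0,"z": 0,"roll": 0,"fingers": 1},{"x": 0.003,"y": 0,"z": 0,"roll": 0,"fingers": 1}]}}

```text
clock: 15.0
eef_pos: [0.5219, 0.2542, 0.0295]
tool_rot: [-0.008, 0.726, 0.016, 0.688]
ft_force: [-1.8, 0.1, 0.1]
grip_width: 0.0856
```

```bash
python3 - <<'E'
from h import *
go([.522,.254,.031])
E
```

```text
t 15.0 pos [0.5219 0.2542 0.0295] ydir 91.94 tilt [-0.9985  0.0124 -0.0539] w 0.0856 F [-1.8  0.1  0.1] j [ 0.44  0.59 -0.02  1.01  0.03  0.4 ]
shift [-0.0015 -0.0002 -0.    ]
```

Call:
{"fn": "arm_command", "kwargs": {"motion": [{"x": -0.001,"y": 0,"z": 0,"roll": 0,"fingers": 0.3},{"x": 0,"y": 0,"z": 0,"roll": 0,"fingers": 0},{"x": 0,"y": 0,"z": 0,"roll": 0,"fingers": 0},{"x": 0,"y": 0,"z": 0,"roll": 0,"fingers": 0},{"x": 0,"y": 0,"z": 0,"roll": 0,"fingers": 0},{"x": 0,"y": 0,"z": 0,"roll": 0,"fingers": 0},{"x": 0,"y": 0,"z": 0,"roll": 0,"fingers": 0},{"x": 0,"y": 0,"z": 0,"roll": 0,"fingers": 0}]}}

```text
clock: 15.67
eef_pos: [0.5223, 0.2541, 0.0309]
tool_rot: [-0.008, 0.726, 0.016, 0.688]
ft_force: [-0.4, 0.2, -2.1]
grip_width: 0.0111
```

```bash
python3 - <<'E'
from h import *
go([.522,.254,.031]);snap('wrist','w10.png');snap('side','s10.png'); go([.522,.254,.031])
E
```

```text
t 15.6667 pos [0.5223 0.2541 0.0309] ydir 91.94 tilt [-0.9985  0.0121 -0.0532] w 0.0111 F [-0.4  0.2 -2.1] j [ 0.44  0.59 -0.02  1.01  0.03  0.4 ]
shift [-0.0001 -0.0001 -0.0003]
t 15.7667 pos [0.5223 0.2541 0.0309] ydir 91.93 tilt [-0.9985  0.0121 -0.0532] w 0.0111 F [-0.7  0.1  0.5] j [ 0.44  0.59 -0.02  1.01  0.03  0.4 ]
shift [-0.0001 -0.0001 -0.0003]
```

View pics/w10.png

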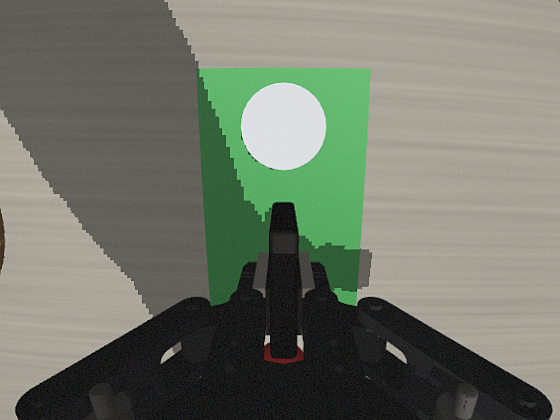

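Gripped (width 11 mm, pose steady), the blade between the pads at (284,230) and the tomato just visible at (284,353). Lifting gently.

Call:
{"fn": "arm_command", "kwargs": {"motion": [{"x": -0.003,"y": 0,"z": 0,"roll": 0,"fingers": 0},{"x": -0.005,"y": 0,"z": 0,"roll": 0,"fingers": 0},{"x": -0.006,"y": 0,"z": 0,"roll": 0,"fingers": 0},{"x": -0.006,"y": 0,"z": 0,"roll": 0,"fingers": 0},{"x": -0.006,"y": 0,"z": 0,"roll": 0,"fingers": 0},{"x": -0.006,"y": 0,"z": 0,"roll": 0,"fingers": 0},{"x": -0.006,"y": 0,"z": 0,"roll": 0,"fingers": 0},{"x": -0.004,"y": 0,"z": 0,"roll": 0,"fingers": 0}]}}

```text
clock: 16.43
eef_pos: [0.5235, 0.2531, 0.0752]
tool_rot: [-0.009, 0.727, 0.016, 0.687]
ft_force: [0.1, -0.6, -1.9]
grip_width: 0.0112
```

```bash
python3 - <<'E'
from h import *
go([.522,.254,.19]);snap('side','s11.png');snap('wrist','w11.png'); go([.522,.254,.19])
E
```

```text
t 16.4333 pos [0.5235 0.2531 0.0752] ydir 91.95 tilt [-0.9983  0.0107 -0.0568] w 0.0112 F [ 0.1 -0.6 -1.9] j [0.43 0.54 0.04 1.11 0.03 0.4 ]
shift [-0.1145  0.0022 -0.0079]
t 16.5333 pos [0.524  0.2534 0.0754] ydir 91.94 tilt [-0.9984  0.0113 -0.0554] w 0.0109 F [ 0.4  0.3 -2.3] j [0.43 0.54 0.04 1.11 0.03 0.4 ]
shift [-0.1143  0.002  -0.0083]
```

View pics/s11.png

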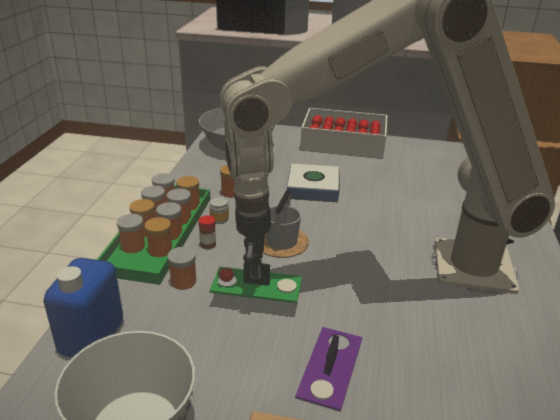

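The tray is up and level, with the tomato in its pocket at side (227,275). Continuing up and pulling slightly inward.

Call:
{"fn": "arm_command", "kwargs": {"motion": [{"x": -0.004,"y": 0,"z": -0.002,"roll": 0,"fingers": 0},{"x": -0.006,"y": 0,"z": -0.003,"roll": 0,"fingers": 0},{"x": -0.008,"y": 0,"z": -0.005,"roll": 0,"fingers": 0},{"x": -0.008,"y": 0,"z": -0.006,"roll": 0,"fingers": 0},{"x": -0.008,"y": 0,"z": -0.008,"roll": 0,"fingers": 0},{"x": -0.008,"y": 0,"z": -0.008,"roll": 0,"fingers": 0},{"x": -0.008,"y": 0,"z": -0.008,"roll": 0,"fingers": 0},{"x": -0.008,"y": 0,"z": -0.008,"roll": 0,"fingers": 0},{"x": -0.008,"y": 0,"z": -0.008,"roll": 0,"fingers": 0},{"x": -0.008,"y": 0,"z": -0.008,"roll": 0,"fingers": 0},{"x": -0.008,"y": 0,"z": -0.008,"roll": 0,"fingers": 0},{"x": -0.008,"y": 0,"z": -0.008,"roll": 0,"fingers": 0},{"x": -0.006,"y": 0,"z": -0.006,"roll": 0,"fingers": 0},{"x": -0.004,"y": 0,"z": -0.004,"roll": 0,"fingers": 0}]}}

```text
clock: 17.7
eef_pos: [0.429, 0.2484, 0.1916]
tool_rot: [-0.009, 0.727, 0.016, 0.686]
ft_force: [0.6, 0.0, -2.1]
grip_width: 0.0111
```

```bash
python3 - <<'E'
from h import *
go([.396,-.31,.19]);snap('wrist','w12.png');snap('wrist'); go([.396,-.31,.19])
E
```

```text
t 17.7 pos [0.429  0.2484 0.1916] ydir 91.98 tilt [-0.9983  0.0113 -0.057 ] w 0.0111 F [ 0.6  0.  -2.1] j [ 0.5   0.29 -0.04  1.29  0.04  0.47]
shift [-0.0017 -0.5569 -0.0524]
t 17.8 pos [0.4295 0.2486 0.1916] ydir 91.99 tilt [-0.9984  0.0117 -0.056 ] w 0.0113 F [ 0.6  0.1 -2.9] j [ 0.5   0.29 -0.04  1.29  0.04  0.47]
shift [-0.0019 -0.5571 -0.0531]
```

View pics/w12.png

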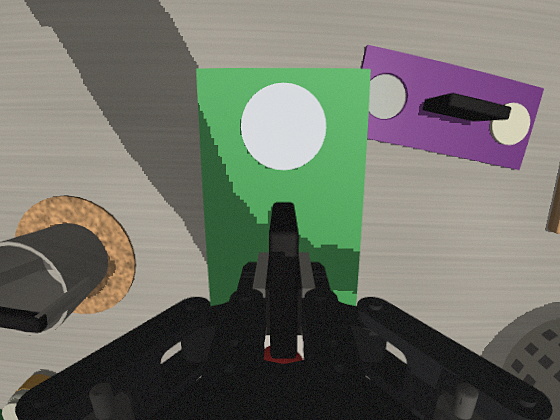

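Steady, tilt unchanged. Tomato partly visible at (284,353). Moving sideways slowly, checking before the pail.

Call:
{"fn": "arm_command", "kwargs": {"motion": [{"x": -0.001,"y": -0.004,"z": -0.001,"roll": 0,"fingers": 0},{"x": -0.001,"y": -0.008,"z": -0.001,"roll": 0,"fingers": 0},{"x": -0.001,"y": -0.01,"z": -0.002,"roll": 0,"fingers": 0},{"x": -0.001,"y": -0.012,"z": -0.002,"roll": 0,"fingers": 0},{"x": -0.001,"y": -0.012,"z": -0.002,"roll": 0,"fingers": 0},{"x": -0.001,"y": -0.012,"z": -0.002,"roll": 0,"fingers": 0},{"x": -0.001,"y": -0.012,"z": -0.002,"roll": 0,"fingers": 0},{"x": -0.001,"y": -0.012,"z": -0.002,"roll": 0,"fingers": 0},{"x": -0.001,"y": -0.012,"z": -0.002,"roll": 0,"fingers": 0},{"x": -0.001,"y": -0.012,"z": -0.002,"roll": 0,"fingers": 0},{"x": -0.001,"y": -0.012,"z": -0.002,"roll": 0,"fingers": 0},{"x": -0.001,"y": -0.012,"z": -0.002,"roll": 0,"fingers": 0}]}}

```text
clock: 18.8
eef_pos: [0.4096, 0.1019, 0.2013]
tool_rot: [-0.008, 0.728, 0.013, 0.685]
ft_force: [0.2, 0.6, -2.1]
grip_width: 0.0117
```

```bash
python3 - <<'E'
from h import *
go([.396,-.31,.19])
E
```

```text
t 18.8 pos [0.4096 0.1019 0.2013] ydir 91.74 tilt [-0.9981  0.0076 -0.0612] w 0.0117 F [ 0.2  0.6 -2.1] j [ 0.23  0.15 -0.19  1.29  0.02  0.2 ]
shift [ 0.0098 -0.4114 -0.0255]
```

Call:
{"fn": "arm_command", "kwargs": {"motion": [{"x": 0,"y": -0.012,"z": -0.001,"roll": 0,"fingers": 0},{"x": 0,"y": -0.014,"z": -0.001,"roll": 0,"fingers": 0},{"x": 0,"y": -0.014,"z": -0.001,"roll": 0,"fingers": 0},{"x": 0,"y": -0.014,"z": -0.001,"roll": 0,"fingers": 0},{"x": 0,"y": -0.014,"z": -0.001,"roll": 0,"fingers": 0},{"x": 0,"y": -0.014,"z": -0.001,"roll": 0,"fingers": 0},{"x": 0,"y": -0.014,"z": -0.001,"roll": 0,"fingers": 0},{"x": 0,"y": -0.014,"z": -0.001,"roll": 0,"fingers": 0},{"x": 0,"y": -0.014,"z": -0.001,"roll": 0,"fingers": 0},{"x": 0,"y": -0.014,"z": -0.001,"roll": 0,"fingers": 0},{"x": 0,"y": -0.014,"z": -0.001,"roll": 0,"fingers": 0},{"x": 0,"y": -0.014,"z": 0,"roll": 0,"fingers": 0},{"x": 0,"y": -0.012,"z": 0,"roll": 0,"fingers": 0},{"x": 0,"y": -0.012,"z": 0,"roll": 0,"fingers": 0},{"x": 0,"y": -0.01,"z": 0,"roll": 0,"fingers": 0}]}}

```text
clock: 20.05
eef_pos: [0.3907, -0.1245, 0.2017]
tool_rot: [-0.002, 0.729, 0.006, 0.685]
ft_force: [0.4, -0.2, -2.1]
grip_width: 0.0112
```

```bash
python3 - <<'E'
from h import *
go([.396,-.31,.19]);snap('side','s13.png')
E
```

```text
t 20.05 pos [ 0.3907 -0.1245  0.2017] ydir 90.65 tilt [-0.9981  0.0058 -0.0621] w 0.0112 F [ 0.4 -0.2 -2.1] j [-0.3   0.13 -0.21  1.29 -0.01 -0.31]
shift [ 0.0104 -0.1856  0.0038]
```

View pics/s13.png

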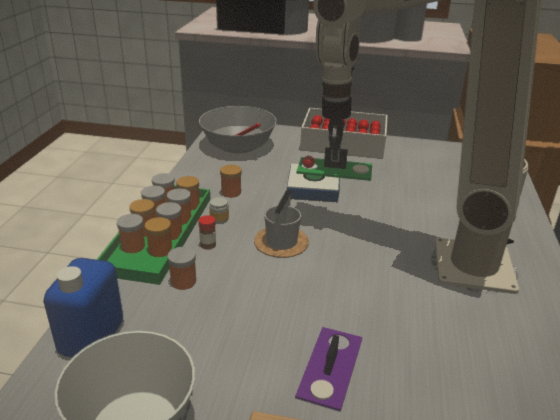

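Past the pail, which still stands on the mat at (283,230). The tomato is in its pocket at (309,161). Continuing.

Call:
{"fn": "arm_command", "kwargs": {"motion": [{"x": 0,"y": -0.012,"z": 0,"roll": 0,"fingers": 0},{"x": 0,"y": -0.014,"z": 0,"roll": 0,"fingers": 0},{"x": 0,"y": -0.014,"z": 0,"roll": 0,"fingers": 0},{"x": 0,"y": -0.014,"z": 0,"roll": 0,"fingers": 0},{"x": 0,"y": -0.014,"z": 0,"roll": 0,"fingers": 0},{"x": 0,"y": -0.014,"z": 0,"roll": 0,"fingers": 0},{"x": 0,"y": -0.014,"z": 0,"roll": 0,"fingers": 0},{"x": 0,"y": -0.012,"z": 0,"roll": 0,"fingers": 0},{"x": 0,"y": -0.012,"z": 0,"roll": 0,"fingers": 0},{"x": 0,"y": -0.01,"z": 0,"roll": 0,"fingers": 0},{"x": 0,"y": -0.008,"z": 0,"roll": 0,"fingers": 0},{"x": 0,"y": -0.005,"z": 0,"roll": 0,"fingers": 0}]}}

```text
clock: 21.1
eef_pos: [0.381, -0.2809, 0.201]
tool_rot: [0.003, 0.729, 0.002, 0.684]
ft_force: [0.5, -0.7, -2.0]
grip_width: 0.0111
```

```bash
python3 - <<'E'
from h import *
go([.396,-.31,.19]);snap('side','s14.png');snap('top','t14.png'); go([.396,-.31,.126])
E
```

```text
t 21.1 pos [ 0.381  -0.2809  0.201 ] ydir 89.93 tilt [-0.9979  0.0076 -0.0641] w 0.0111 F [ 0.5 -0.7 -2. ] j [-0.62  0.25 -0.07  1.31 -0.03 -0.61]
shift [ 0.0098 -0.0292  0.0156]
t 21.2 pos [ 0.3812 -0.2805  0.2009] ydir 89.92 tilt [-0.9979  0.0077 -0.0641] w 0.0114 F [-0.6  0.1 -2.7] j [-0.61  0.25 -0.07  1.31 -0.03 -0.61]
shift [ 0.0736 -0.03    0.0196]
```

View pics/t14.png

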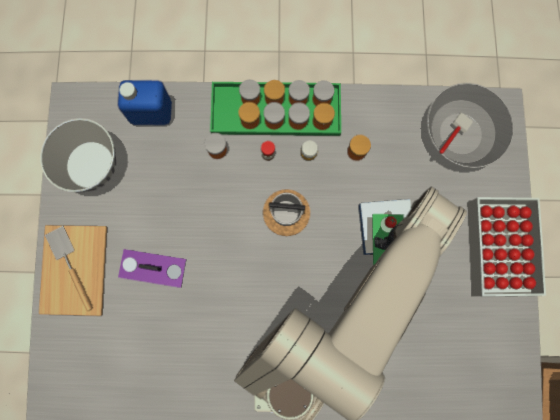

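View pics/s14.png

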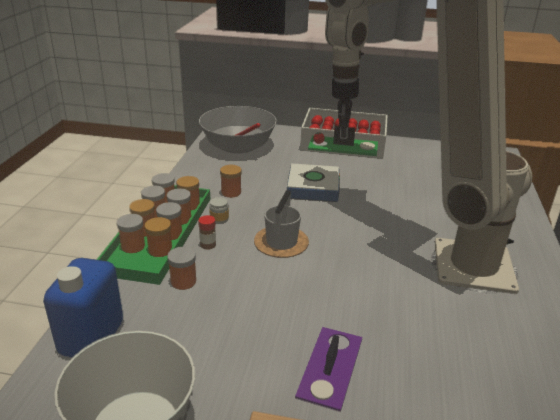

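In the top view the pail sits centred on the mat (287,210) and the tray is beside the arm at (390,235). In the side view the tomato is at (319,138). Now I'll compute the pocket from the grip relation.

```bash
cat >> h.py <<'E'
# grip relation: tool at grasp vs tray on bench
def pocket():
    q0=None
    y=np.radians(91.93)
    zt=[-.9985,.0121,-.0532]  # row z of R at grasp
    # rebuild R0: rows from tilt+heading
    yv=np.array([np.cos(y),np.sin(y),0])*np.sqrt(1-zt[1]**2); yv[2]=zt[1]
    # x axis ~ (a,b,-.9985) perpendicular to y; z = x cross y with z_z=-.0532
    zh=np.array([np.sin(y),-np.cos(y),0]); zv=zh*np.sqrt(1-zt[2]**2); zv[2]=zt[2]
    zv-=yv*(zv@yv); zv/=np.linalg.norm(zv); xv=np.cross(yv,zv)
    R0=np.c_[xv,yv,zv]; p0=np.array([.5223,.2541,.0309])
    Rt=R.from_euler('z',1.8,degrees=True).as_matrix(); ot=np.array([.523,.254,0.])
    o=get_obs();Rm=R.from_quat(o['tool_rot']).as_matrix();p=o['eef_pos']
    Rn=Rm@R0.T@Rt; on=p+Rm@R0.T@(ot-p0)
    pk=on+Rn@[.07,0,0]
    print('tray origin',on.round(4),'pocket underside',pk.round(4),'z axis',Rn[:,2].round(4),'tilt deg',np.degrees(np.arccos(min(1,Rn[2,2]))).round(2))
    print('need tool shift',(Rm.T@(np.array([.4655,-.3095,.095])-pk)).round(4))
E
python3 - <<'E'
from h import *
pocket()
E
```

```text
tray origin [ 0.3816 -0.2808  0.17  ] pocket underside [ 0.4516 -0.281   0.1692] z axis [0.0109 0.0044 0.9999] tilt deg 0.67
need tool shift [ 0.073  -0.029   0.0187]
```

Call:
{"fn": "arm_command", "kwargs": {"motion": [{"x": 0.002,"y": -0.003,"z": 0.002,"roll": 0,"fingers": 0},{"x": 0.004,"y": -0.004,"z": 0.003,"roll": 0,"fingers": 0},{"x": 0.005,"y": -0.004,"z": 0.003,"roll": 0,"fingers": 0},{"x": 0.006,"y": -0.004,"z": 0.003,"roll": 0,"fingers": 0},{"x": 0.006,"y": -0.003,"z": 0.002,"roll": 0,"fingers": 0},{"x": 0.006,"y": -0.003,"z": 0.002,"roll": 0,"fingers": 0},{"x": 0.006,"y": -0.002,"z": 0.001,"roll": 0,"fingers": 0},{"x": 0.006,"y": -0.001,"z": 0,"roll": 0,"fingers": 0},{"x": 0.005,"y": 0,"z": 0,"roll": 0,"fingers": 0},{"x": 0.004,"y": 0,"z": 0,"roll": 0,"fingers": 0},{"x": 0.002,"y": 0,"z": 0,"roll": 0,"fingers": 0}]}}

```text
clock: 22.12
eef_pos: [0.3954, -0.3037, 0.1407]
tool_rot: [0.003, 0.73, 0.005, 0.683]
ft_force: [0.8, -0.1, -2.9]
grip_width: 0.011
```

```bash
python3 - <<'E'
from h import *
pocket();snap('side','s15.png');snap('top','t15.png'); go([.396,-.31,.126]);pocket()
E
```

```text
tray origin [ 0.3957 -0.3039  0.1098] pocket underside [ 0.4657 -0.3039  0.1089] z axis [0.0131 0.0012 0.9999] tilt deg 0.75
need tool shift [ 0.0138 -0.0058  0.0007]
t 22.2167 pos [ 0.3954 -0.3037  0.141 ] ydir 90.15 tilt [-0.9977  0.0109 -0.0662] w 0.0113 F [-1.4 -0.1 -2.8] j [-0.64  0.34 -0.1   1.19 -0.03 -0.64]
shift [ 0.0149 -0.0065  0.0016]
tray origin [ 0.3957 -0.3038  0.1101] pocket underside [ 0.4657 -0.3038  0.1092] z axis [0.0131 0.0012 0.9999] tilt deg 0.75
need tool shift [ 0.0141 -0.0059  0.0007]
```

Call:
{"fn": "arm_command", "kwargs": {"motion": [{"x": 0.002,"y": -0.001,"z": 0,"roll": 0,"fingers": 0},{"x": 0.003,"y": -0.002,"z": 0,"roll": 0,"fingers": 0},{"x": 0.003,"y": -0.002,"z": 0,"roll": 0,"fingers": 0},{"x": 0.003,"y": -0.001,"z": 0,"roll": 0,"fingers": 0},{"x": 0.003,"y": -0.001,"z": 0,"roll": 0,"fingers": 0},{"x": 0.001,"y": 0,"z": 0,"roll": 0,"fingers": 0}]}}

```text
clock: 22.72
eef_pos: [0.3954, -0.312, 0.1265]
tool_rot: [0.002, 0.729, 0.004, 0.685]
ft_force: [0.1, 0.0, -2.4]
grip_width: 0.0108
```

```bash
python3 - <<'E'
from h import *
pocket();c=snap('side','s16.png');t=snap('top','t16.png'); pocket()
cv2.imwrite('pics/c16.png',cv2.resize(c['frame'][120:220,270:400,::-1],None,fx=5,fy=5,interpolation=cv2.INTER_CUBIC))
cv2.imwrite('pics/d16.png',cv2.resize(t['frame'][185:285,345:465,::-1],None,fx=5,fy=5,interpolation=cv2.INTER_CUBIC))
E
```

```text
tray origin [ 0.3958 -0.3122  0.0955] pocket underside [ 0.4658 -0.3122  0.0949] z axis [0.0096 0.0039 0.9999] tilt deg 0.6
need tool shift [-0.0001  0.0027 -0.0003]
tray origin [ 0.3957 -0.312   0.0957] pocket underside [ 0.4657 -0.3119  0.095 ] z axis [0.0099 0.0036 0.9999] tilt deg 0.6
need tool shift [ 0.      0.0024 -0.0002]
```

View pics/c16.png

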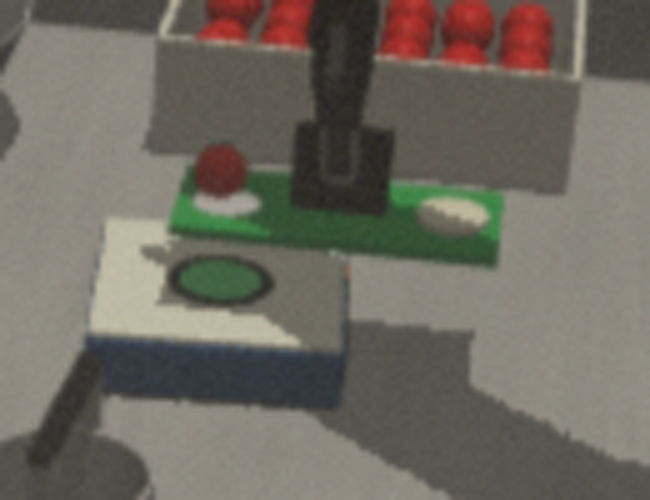

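View pics/d16.png

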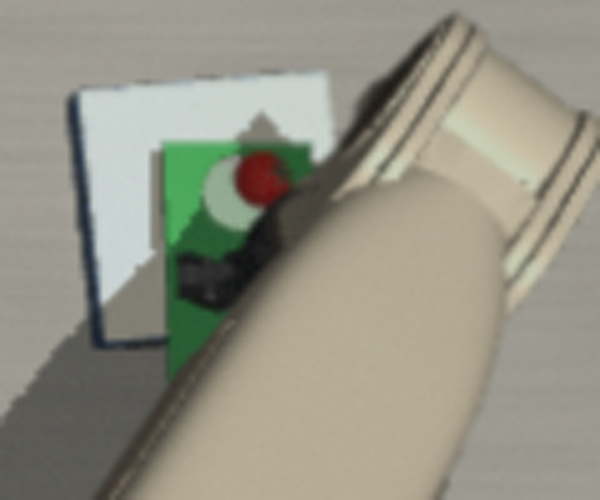

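Side crop: the tray is level, 50 mm above the glass, with the tomato at (220,170) inside the pocket and the window ring at (220,280). Top crop: pocket centre near (240,194), tomato at (263,180). Checking these against the prediction.

```bash
python3 - <<'E'
from h import *
s=load('side');t=load('top')
f=lambda x,y,ox,oy:[ox+(x+.5)/5-.5,oy+(y+.5)/5-.5]
P=[[.4657,-.3119,.098],[.4657,-.3119,.102]]
us=(proj(s,P)-[270,120]+.5)*5-.5; ut=(proj(t,P)-[345,185]+.5)*5-.5
print('pred side crop',us,'top crop',ut)
print('top pocket',atz(t,[f(240,194,345,185)],.1),'side pocket',atz(s,[f(227,201,270,120)],.1))
print('top far corners',atz(t,[f(163,142,345,185),f(312,142,345,185)],.102))
o1,d1=ray(t,[f(240,194,345,185)]);o2,d2=ray(s,[f(227,201,270,120)])
x=np.linalg.lstsq(np.c_[d1[0],-d2[0]],o2-o1,rcond=None)[0];print(o1+x[0]*d1[0],o2+x[1]*d2[0])
# draw predicted circle/tray outline
from workcell import get_obs
a=np.linspace(0,2*np.pi,40)
def dr(c,ox,oy,w,h,fn):
    im=cv2.resize(np.ascontiguousarray(c['frame'][oy:oy+h,ox:ox+w,::-1]),None,fx=5,fy=5,interpolation=cv2.INTER_CUBIC)
    C=np.array([.4657,-.3119])
    for pts in ([np.c_[C[0]+.022*np.cos(a),C[1]+.022*np.sin(a),0*a+.102]],[np.array([[C[0]+.03,C[1]+.045,.102],[C[0]-.17,C[1]+.045,.102],[C[0]-.17,C[1]-.045,.102],[C[0]+.03,C[1]-.045,.102],[C[0]+.03,C[1]+.045,.102]])],[np.c_[.4655+.026*np.cos(a),-.3095+.026*np.sin(a),0*a+.045]]):
        u=((proj(c,pts[0])-[ox,oy]+.5)*5-.5).astype(int)
        cv2.polylines(im,[u.reshape(-1,1,2)],False,(0,0,255) if len(pts[0])>10 else (255,0,255),1)
    cv2.imwrite('pics/'+fn,im)
dr(s,270,120,130,100,'o1.png');dr(t,345,185,120,100,'o2.png')
E
```

```text
pred side crop [[226.81057485 205.96342355]
 [227.19205677 200.20612751]] top crop [[238.94954108 192.53191164]
 [240.42149016 191.56761165]]
top pocket [[ 0.46452448 -0.31205887  0.1       ]] side pocket [[ 0.46608512 -0.3148004   0.1       ]]
top far corners [[ 0.49520775 -0.26592062  0.102     ]
 [ 0.49613857 -0.35618295  0.102     ]]
[ 0.46432857 -0.31175682  0.1013334 ] [ 0.46576735 -0.31170838  0.10153382]
```

View pics/o1.png

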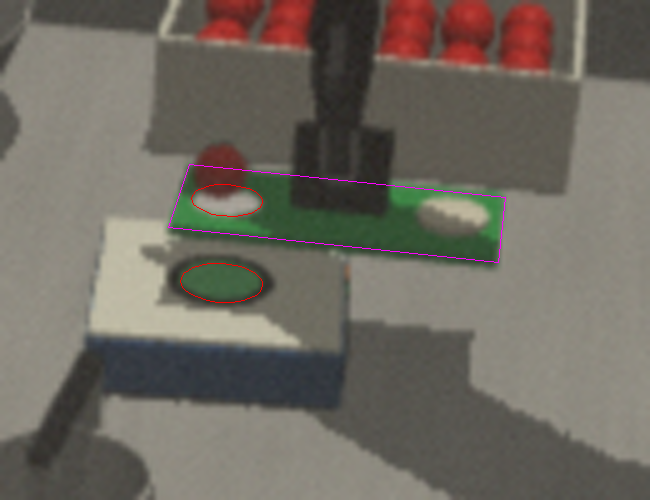

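View pics/o2.png

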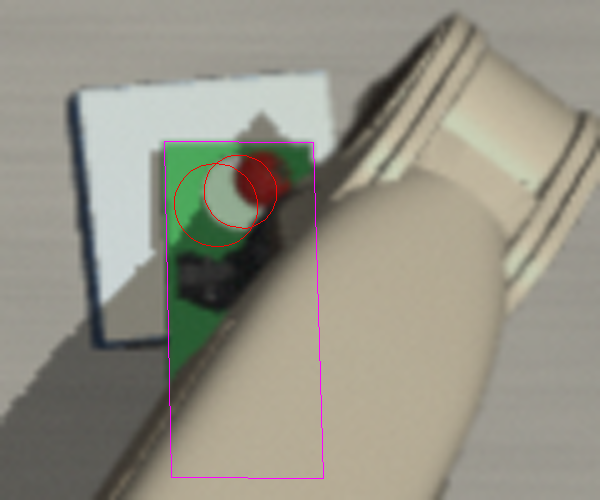

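The predicted outline fits both views closely, which gives pocket (.4657,-.312) against window (.4655,-.3095), level to 0.6°. One small trim in y.

Call:
{"fn": "arm_command", "kwargs": {"motion": [{"x": 0,"y": 0.001,"z": 0,"roll": 0,"fingers": 0},{"x": 0,"y": 0.001,"z": 0,"roll": 0,"fingers": 0}]}}

```text
clock: 22.98
eef_pos: [0.3954, -0.3098, 0.1266]
tool_rot: [0.002, 0.729, 0.004, 0.684]
ft_force: [-0.0, 0.7, -2.6]
grip_width: 0.0106
```

```bash
python3 - <<'E'
from h import *
pocket()
for i in range(6): c=snap('side','s17.png')
pocket();go([0,0,0]); print(get_obs()['joint_vel'].round(4))
E
```

```text
tray origin [ 0.3958 -0.3101  0.0957] pocket underside [ 0.4658 -0.31    0.095 ] z axis [0.0098 0.0036 0.9999] tilt deg 0.6
need tool shift [ 0.0001  0.0005 -0.0003]
tray origin [ 0.3959 -0.3101  0.0958] pocket underside [ 0.4659 -0.3101  0.0952] z axis [0.0096 0.0038 0.9999] tilt deg 0.59
need tool shift [ 0.0002  0.0006 -0.0004]
t 23.2833 pos [ 0.3955 -0.3099  0.1267] ydir 90.16 tilt [-0.998   0.0083 -0.0628] w 0.0114 F [-0.8  0.  -2.8] j [-0.65  0.36 -0.12  1.15 -0.03 -0.65]
shift [ 0.1538  0.3099 -0.3857]
[ 0.0009  0.0009 -0.0004 -0.0001 -0.001  -0.0016]
```

View pics/s17.png

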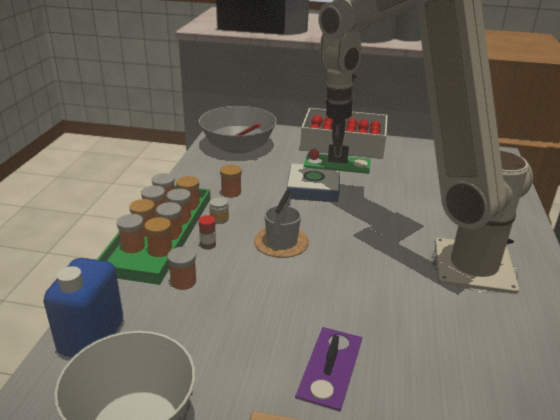

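The arm is still, the tray level over the reader with the tomato in its pocket at (314,155). The pail is upright on the mat at (283,230), and the jars, can and shaker are where they were. Handing in.

```bash
python3 -c "
from workcell import job_done
print(job_done())"
```

```text
the job is handed in; nothing more can be done
None
```

I lifted the pail off the reader, set it upright on the cork mat and let go. I then carried the green tray slowly to the reader and handed in at about 23 s, still holding it there.

**Last checks:**
- **Position:** the pocket is within about 1 mm of the window centre in x and y, with the underside 50 mm above the glass. This comes from the grip relation. About 2 mm earlier, before the final trim, the outline it predicts fitted both the side and top views.
- **Level and still:** tray tilt is about 0.6° and the joints are at rest.
- **Scene:** the tomato is in its pocket and the pail is centred on the mat. The jars, can, shaker and purple tray are where they were.

**What went wrong or disagreed:**
- My first two move calls were refused because keys were missing; nothing moved.
- Quick moves before the tray grasp made the tool sink 30 mm and pitch about 3.5°. I gripped the flat-lying tray with the tool tilted that way, then moved slowly so the tray stayed level.
- The side and top views put the pocket about 1.5 mm apart in x and 3 mm in y at a fixed height.

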